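# Put the spice drawer back in order

## Task

Put the spice corner back in order: lay the bamboo scoop from the egg cups down in the caddy's open drawer, and stand every toppled canister upright in that drawer, lid up. Then push the drawer fully home until its catch seats, with everything still standing inside; leave the two egg cups standing on their tray and do not knock the other kitchen things about.

Things in the scene. Friction and masses are not known exactly. Their poses are not given: they have to be found in the camera images.
- caddy: The stainless spice caddy, fixed on the counter: 278 mm wide (y), 192 mm deep (x), 128 mm high, open at the front, its top a closed flap with hinges up to 8 mm higher (not used). Origin: at counter height under the middle of its front face; x points into the caddy, away from the robot (turned by up to 0.12 rad), z up.
- drawer (a joint): How far the drawer stands open, m: 0 fully home, 0.170 at its outer stop; starts at 0.148 to 0.168. Pushing it along the caddy's +x closes it; under 1 N of friction, it stays where left. A sprung roller catch acts over the last 13 mm: it resists with up to 8 N until 5 mm are left, then draws the drawer in and holds it at 0; let go with 5 to 13 mm left, it pushes it out again.
- drawer_in (a point): Centre of the drawer's inner floor, 21 mm above the counter; axes as the caddy's, moves with the drawer: 0.076 m - q along the caddy's x from its origin (q: joint value). Floor 140 (x) by 245 mm (y); side and back walls 22 mm high. Floor beyond x = q - 0.076 m is under the caddy's top plate (124 to 128 mm above the counter; 103 mm of height over the drawer's floor).
- drawer_front (a point): Middle of the outer face of the drawer's front panel, 34 mm above the counter, 76 mm in front (-x) of drawer_in. The panel is 6 mm thick, 276 mm wide and reaches from 12 to 56 mm above the counter. The drawer is home when this face stands 0 mm from the caddy's origin along the caddy's x.
- drawer_handle (a point): Middle of the drawer's bar handle: a round horizontal bar 11 mm thick, 100 mm long (along the caddy's y), 35 mm in front of the front panel, 36 mm above the counter.
- tray: Terracotta-coloured plastic tray, fixed, 170 mm (x) by 220 mm (y), rim 16 mm high, floor 5 mm thick. It stands to one side of the caddy (either side). Origin: centre of its underside.
- cup_left: Teal ceramic egg cup (pinch pot), 62 mm high, rim 48 mm across, foot 40 mm across, standing on the tray, 110 g. Origin: centre of its underside, z up. Stays where it is.
- cup_right: The matching egg cup, 90 mm from the first, same size. The scoop rests across the rims of the two, 67 mm above the counter.
- scoop: Bamboo scoop, 150 mm long, 30 g, at first lying across the two egg cups. Origin: its underside, middle of its length; own x runs from handle to head, z up. The handle is a flat bar 14 mm wide (y) and 8 mm thick, from x = -75 to +31 mm; the head is a shallow open box 44 mm long, 30 mm wide and 14 mm high, from x = +31 to +75 mm.
- canister_red: Square clear acrylic canister with a red lid, closed, 40 by 40 by 76 mm, about 110 g. Origin: its centre; own x runs from base to lid (upright: x points up, origin 38 mm above its base). Starts toppled, lying on a side on the counter in front of the tray, lid away from the robot (x axis within 0.6 rad of world +x). The lid is the last 16 mm. Absent (None) in some starts.
- canister_blue: Square clear acrylic canister with a blue lid, closed, 40 by 40 by 76 mm, about 110 g. Origin: its centre; own x runs from base to lid (upright: x points up, origin 38 mm above its base). Starts toppled, lying on a side on the counter in front of the tray, lid away from the robot (x axis within 0.6 rad of world +x). The lid is the last 16 mm. Absent (None) in some starts.
- canister_black: Square clear acrylic canister with a black lid, closed, 40 by 40 by 76 mm, about 110 g. Origin: its centre; own x runs from base to lid (upright: x points up, origin 38 mm above its base). Starts toppled, lying on a side on the counter in front of the tray, lid away from the robot (x axis within 0.6 rad of world +x). The lid is the last 16 mm. Absent (None) in some starts.
- canister_white: Square clear acrylic canister with a white lid, closed, 40 by 40 by 76 mm, about 110 g. Origin: its centre; own x runs from base to lid (upright: x points up, origin 38 mm above its base). Starts toppled, lying on a side on the counter in front of the tray, lid away from the robot (x axis within 0.6 rad of world +x). The lid is the last 16 mm. Absent (None) in some starts.
- oil_bottle: Green glass oil bottle, 62 mm across, 220 mm high, standing on the counter at the side; a bystander, to be left where it is. Origin: centre of its underside.
- pepper_mill: Dark wooden pepper mill, 52 mm across, 158 mm high, standing on the counter at the side; a bystander, to be left where it is. Origin: centre of its underside.
- honey_jar: Amber honey jar, 68 mm across, 85 mm high, standing on the counter at the side; a bystander, to be left where it is. Origin: centre of its underside.
- salt_cellar: Marble salt cellar with wooden lid, 62 mm across, 52 mm high, standing on the counter at the side; a bystander, to be left where it is. Origin: centre of its underside.
- mug: White mug, 82 mm across, 92 mm high, standing on the counter at the side; a bystander, to be left where it is. Origin: centre of its underside.
- kitchen_timer: Yellow kitchen timer, 62 mm wide, 28 mm deep, 62 mm high, standing on the tray behind the egg cups; a bystander, to be left where it is. Origin: centre of its underside.
There are look-alikes about, which are no part of the job. There is more than one size of the scoop; the one meant has the size given above.

How it is judged:
By the outcome, as a careful person would: the job done as asked, in the order asked, and still so for the second after the job is handed in, with the robot touching nothing.
Of canister_red, canister_blue, canister_black, canister_white only 3 to 4 are there at a start; the rules pass over those that are not, and their reading is None.
At some moment in a run one of canister_red, canister_blue, canister_black, canister_white may be knocked a few centimetres aside while the robot is not near it.
Once in a run the grip may slacken for a moment while it holds something.
It also fails if it takes over 210 s, if anything falls off the work surface, if the arm or the gripper's body presses on something with over 40 N, if the wrist force passes 120 N, or if a joint passes its speed limit or range.

## Robot

A 6-joint arm with a two-finger parallel gripper is mounted at the origin on the work surface. World frame = base frame: x ahead of the robot, y to its left, z up, the work surface at z = 0. Lengths are in mm, angles in rad, forces in N, time in s.
With the tool pointing down it reaches from about 250 to 800 mm from the base axis. Payload 8.5 kg.
Tool frame: the origin (TCP) lies between the finger pads; the fingertips stand 14 mm ahead of it and the grasp point (between the pads) lies 5 mm behind it; z points along the fingers, y is the line along which they close (so a half turn about z gives the same grasp; the last joint's range is limited). The gripper opens to 85 mm and grips with 20 to 120 N. Pads are 22 mm wide; open, the fingers measure 114 mm over their backs; the gripper's body (76 mm by 85 mm) begins 54 mm behind the grasp point. The pads swing forward as they close: fully open they stand 13 mm farther back than shut.
Start: joints at [1.212, 0.238, -0.013, 1.319, 0, 1.571], TCP at [184.337, 491.528, 245.276] pointing down, gripper open.
Joint ranges: [-2.66, 2.66], [-1.03, 1.9], [-1.14, 1.46], [-1.82, 2.27], [-1.45, 1.34], [-3.14, 3.14]. Speed limits (rad/s): [2.22, 2.22, 2.79, 3.14, 3.14, 3.14].

## Interface

Orientations are given as a unit quaternion [x, y, z, w].
In Python, from station import ctrl, optics gives the robot as it stands.
- The arm moves only by the shell command python3 -m handwheel 'ROWS'. ROWS is JSON, a list of rows, each an object with "fingers": the opening, from 0 (shut) to 1 (fully open); "offset": the shift along the tool's x, y, z in m, a list of three; "rotation": the turn, a rotation vector about the tool's x, y, z in degrees, a list of three. In form: [{"fingers": fingers, "offset": [x, y, z], "rotation": [wx, wy, wz]}, ...]. A call has 1 to 10 rows; each row is the pose to reach, as a shift and turn from the pose commanded when the call began, along the tool's axes at that moment; what a row does not reach only later rows make up. A row lasts 1/8 s, in which the tool goes at most 62.5 mm and 10.7 degrees, less where a joint would pass 70% of its speed; a pose out of reach is approached as far as the arm can. A call with a gripper value outside its range is refused whole. The fingers move at their own pace and stop on an object; the grip force is fixed at half the most. Time passes only in rows, so rows that repeat a pose let the fingers close. It gives the time, the measured TCP pose, the force, the opening and the grip force at its end, in the units of the state.
- ctrl.sense(): the state, without advancing time (a new reading comes with each control period).
- optics.capture(name): name is "scene" or "side" or "wrist"; returns the picture (384x512x3 uint8, blue, green, red); there is no depth.
- optics.camera_info(name): a dict with "K" (3x3 intrinsics, pixels), "R" (3x3) and "t" (3): a world point X has camera coordinates R X + t. Camera axes: x right, y down, z forward; pixel columns grow to the right and rows downward; lengths in mm; the calibration is good to about 2 mm. A picture is of the moment at which its call begins: read the wrist's pose just before it. camera_info takes no time and is no camera call; for the wrist camera it gives the pose at the moment of the call.
- ctrl.close_job(): hands the job in; it is judged then, once.
The state is a dict: "time_s": time; "q": joint angles; "qvel": joint speeds; "effort": joint torques, N m; "tcp_pos": TCP position; "ee_rot": TCP orientation; "force": force on the tool from outside, world axes, zero at the start; "ft_torque": the same for the moment, N m; "gripper_width": finger opening in mm; "grasp_force": force on a finger pad.
Only numpy, scipy, OpenCV 4.12 (cv2) and the standard library are available. Lean on these libraries where they do the work, as an engineer would, in place of code of your own. Each camera call takes 0.05 s, during which the arm holds its last target. There are 200 camera calls.

## Working session

There is one attempt and no reset: what is moved stays moved. The work goes in short steps, Python scripts to look and compute and a shell command to move; the robot and the scene stay as the last step left them, time stands still between calls to the robot, and variables do not carry over. Pictures are saved under pics/ and viewed, at most 14 in all, crops included, and the job is handed in when it is done.

```bash
ls; mkdir -p pics; python3 - <<'E'
from station import ctrl, optics
import cv2,numpy as np
s=ctrl.sense();print({k:np.round(v,3).tolist() for k,v in s.items()})
for n in("scene","side"):
    im=optics.capture(n);cv2.imwrite(f"pics/{n}0.png",im)
    c=optics.camera_info(n);print(n,{k:np.round(v,3).tolist() for k,v in c.items()})
E
```

```text
pics
{'time_s': 0.0, 'q': [1.212, 0.239, -0.014, 1.319, 0.0, 1.571], 'qvel': [-0.0, -0.001, 0.001, -0.001, 0.001, -0.0], 'effort': [0.002, -53.878, 34.644, 0.019, 0.0, 0.0], 'tcp_pos': [184.2, 491.226, 244.699], 'ee_rot': [0.178, 0.984, -0.001, -0.0], 'force': [0.025, 0.982, 0.462], 'ft_torque': [0.005, -0.01, 0.008], 'grasp_force': 0.0, 'gripper_width': 85.543}
scene {'K': [[409.925, 0.0, 249.766], [0.0, 409.925, 188.352], [0.0, 0.0, 1.0]], 'R': [[-0.052, 0.998, 0.022], [0.576, 0.048, -0.816], [-0.816, -0.03, -0.578]], 't': [24.658, -215.324, 1799.074]}
side {'K': [[408.839, 0.0, 257.579], [0.0, 408.839, 185.201], [0.0, 0.0, 1.0]], 'R': [[0.85, -0.527, 0.021], [-0.313, -0.536, -0.784], [0.424, 0.66, -0.62]], 't': [-411.439, 213.401, 1222.777]}
```

View pics/scene0.png

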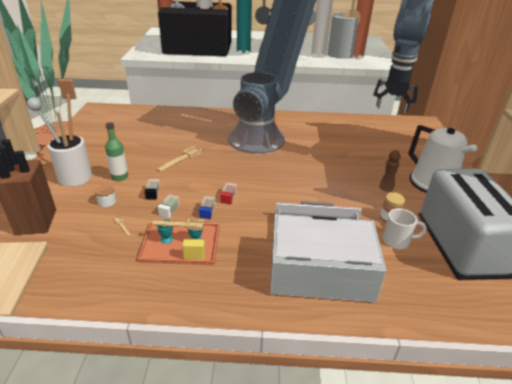

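View pics/side0.png

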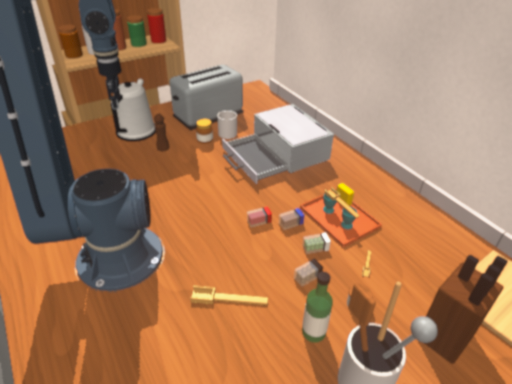

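Scene view: the candidates for the scoop are a large one on the counter (scene 180,158), a small one on the counter (122,226), and the one across the teal cups (177,223), which fits the description. Four canisters lie at black (152,190), white (167,208), blue (206,207) and red (229,193). The caddy is at (325,250) with its drawer open towards the robot. Next, a close crop to check.

```bash
cat > h.py <<'E'
from station import ctrl, optics
import cv2,numpy as np
from scipy.spatial.transform import Rotation as R
def ray(n,u,v,z,c=None):
    c=c or optics.camera_info(n);K,Rm,t=[np.array(c[k],float) for k in"KRt"]
    o=-Rm.T@t;d=Rm.T@np.linalg.solve(K,[u,v,1]);return o+d*(z-o[2])/d[2]
def proj(n,P,c=None):
    c=c or optics.camera_info(n);K,Rm,t=[np.array(c[k],float) for k in"KRt"]
    p=K@(Rm@np.array(P,float)+t);return p[:2]/p[2]
def tri(pts):
    A=[];b=[]
    for n,u,v in pts:
        c=optics.camera_info(n);K,Rm,t=[np.array(c[k],float) for k in"KRt"]
        o=-Rm.T@t;d=Rm.T@np.linalg.solve(K,[u,v,1]);d/=np.linalg.norm(d);M=np.eye(3)-np.outer(d,d);A.append(M);b.append(M@o)
    return np.linalg.solve(sum(A),sum(b))
def crop(im,x0,y0,x1,y1,s,f=None,step=20):
    c=cv2.resize(im[y0:y1,x0:x1],None,fx=s,fy=s,interpolation=cv2.INTER_CUBIC)
    for x in range((x0//step+1)*step,x1,step):cv2.line(c,((x-x0)*s,0),((x-x0)*s,5),(255,0,255),1);cv2.putText(c,str(x),((x-x0)*s-10,16),0,.35,(255,0,255))
    for y in range((y0//step+1)*step,y1,step):cv2.line(c,(0,(y-y0)*s),(5,(y-y0)*s),(255,0,255),1);cv2.putText(c,str(y),(7,(y-y0)*s+4),0,.35,(255,0,255))
    if f:cv2.imwrite(f,c)
    return c
def move(P,q=None,yaw=None):
    """offset (tool axes, m) and rotvec deg from the commanded~measured pose to P and quaternion q"""
    s=ctrl.sense();r=R.from_quat(s["ee_rot"]);p=np.array(s["tcp_pos"])
    off=r.inv().apply(np.array(P)-p)/1000
    rot=(r.inv()*q).as_rotvec(degrees=True) if q is not None else np.zeros(3)
    return np.round(off,4),np.round(rot,1)
E
python3 - <<'E'
from h import *
a=cv2.imread("pics/scene0.png");b=cv2.imread("pics/side0.png")
x=crop(a,130,170,290,270,5);crop(b,220,120,390,260,4,"pics/b.png")
cv2.imwrite("pics/a.png",x)
E
```

```text
(no output)
```

View pics/a.png

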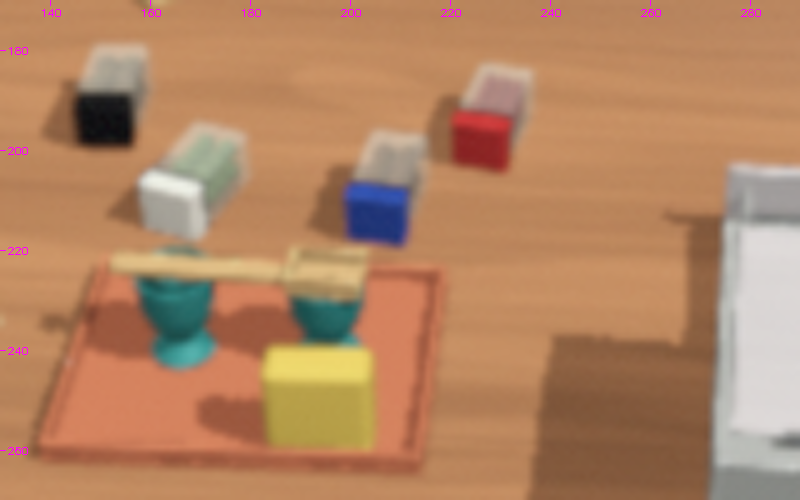

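View pics/b.png

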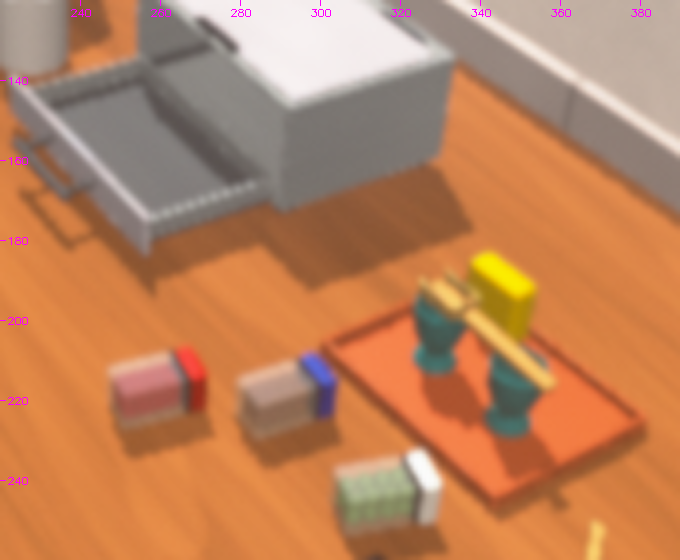

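The scoop across the cups has its handle end at scene (152,223) and its head at (187–203,220–230). Side crop: the drawer panel top edge runs (223,144) to (257,174), and the caddy's near front top corner is at (291,146).

```bash
python3 - <<'E'
from h import *
pr=lambda *a:print(*[np.round(x,1) if isinstance(x,np.ndarray) else x for x in a])
for n,u,v in[("side",223,143.7),("side",257.5,173.7)]:pr("panel top",ray(n,u,v,56))
pr("caddy front -y top",ray("side",291,146,128),ray("scene",275.5,214,128))
a=cv2.imread("pics/scene0.png");crop(a,255,190,395,310,5,"pics/c.png")
pr("scoop handle end",ray("scene",152,222.5,75),ray("side",357,215,72))
pr("scoop head end",ray("scene",203.5,225,78), ray("side",326,192,74))
# canister lids: mask, scene; lid outer top edge
b=cv2.imread("pics/side0.png")
def msk(im,nm):
    h=cv2.cvtColor(im,cv2.COLOR_BGR2HSV);H,S,V=cv2.split(h)
    m={"red":((H<5)|(H>174))&(S>170)&(V>60),"blue":(H>105)&(H<130)&(S>120),"black":(V<45),"white":(S<35)&(V>185),"teal":(H>80)&(H<100)&(S>100)&(V<190)}[nm]
    return m.astype(np.uint8)*255
box={"scene":(130,175,250,250),"side":(230,195,345,300)}
for nm in("red","blue","black","white","teal"):
    for n,im in(("scene",a),("side",b)):
        x0,y0,x1,y1=box[n]
        if nm=="teal" and n=="side":x0,y0,x1,y1=310,180,370,240
        m=msk(im,nm)[y0:y1,x0:x1]
        k,l,st,c=cv2.connectedComponentsWithStats(m)
        for i in range(1,k):
            if st[i,4]>25:print(nm,n,st[i]+[x0,y0,0,0,0],np.round(c[i]+[x0,y0],1),np.round(ray(n,*(c[i]+[x0,y0]),20),0))
E
```

```text
panel top [519.7 319.7  56. ]
panel top [533.3  82.1  56. ]
caddy front -y top [674.9  82.5 128. ] [675.3  81.3 128. ]
scoop handle end [ 678.  -280.4   75. ] [ 677.6 -277.2   72. ]
scoop head end [ 681. -127.   78.] [ 664.4 -140.3   74. ]
red scene [221 193  11  11 100] [225.6 197.7] [465. -84.  20.]
red side [264 207   7  14  42] [267.8 212.8] [474. -79.  20.]
blue scene [200 207  11  11 112] [205. 212.] [ 548. -144.   20.]
black scene [146 189  10  10  89] [150.5 193.7] [ 462. -346.   20.]
white scene [158 204  13  13  65] [165.  208.2] [ 539. -278.   20.]
white side [322 233   8  10  47] [325.4 237.5] [ 567. -267.   20.]
teal scene [158 226  14  17 167] [165.3 233.6] [ 663. -250.   20.]
teal scene [189 230  12   8  71] [194.8 233.6] [ 656. -160.   20.]
```

View pics/c.png

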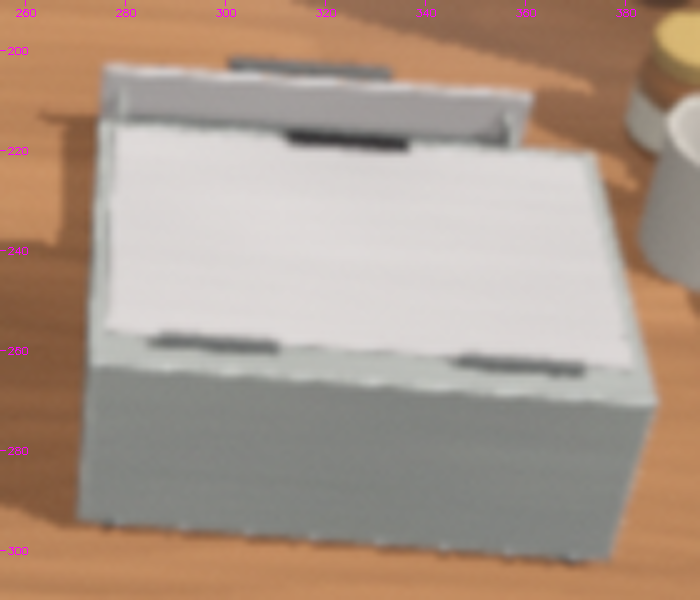

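Scene crop: the caddy's front top corners are at (275.5,214) and (374,220.5), and the panel top runs (276,203) to (361.4,209). I'll compute the poses from these and the canister corner readings.

```bash
python3 - <<'E'
from h import *
np.set_printoptions(suppress=True,precision=1)
for p,z in[((275.5,214),128),((373.8,220.6),128),((276,203),56),((361.4,209),56)]:print("caddy",ray("scene",*p,z))
C={"red":[(453,113),(513,120),(533,70),(480,65)],"blue":[(345,183),(410,188),(425,137),(370,132)],"black":[(78,93),(135,96),(147,47),(95,45)],"white":[(142,172),(203,185),(248,135),(198,125)]}
for k,v in C.items():
    P=np.array([ray("scene",130+x/5,170+y/5,40)[:2] for x,y in v]);l=(P[0]+P[1])/2;b=(P[2]+P[3])/2;d=l-b
    print(k,"mid",P.mean(0),"len",np.linalg.norm(d),"w",np.linalg.norm(P[0]-P[1]),"yaw %.2f"%np.arctan2(d[1],d[0]))
print("scoop mid",ray("scene",177.5,224,75))
for p in((174,222.8),(160,221.5),(186,223.5),(170,228.3*0+222.5)):print(ray("scene",*p,75))
c=optics.camera_info("wrist");Rm=np.array(c["R"]);print("wristcam",-Rm.T@c["t"],Rm[2],c["K"])
# scoop above pose
s=ctrl.sense()
y=np.array([3,-0.0,0.]);y=np.array([1,0,0.])
E
```

```text
caddy [675.3  81.3 128. ]
caddy [683.2 358.7 128. ]
caddy [528.4  87.   56. ]
caddy [538.2 361.3  56. ]
red mid [436.2 -75.2] len 60.840795481099704 w 41.80130114722975 yaw -0.18
blue mid [ 519.5 -138.6] len 56.65381628401337 w 42.80027417780715 yaw -0.10
black mid [ 431.9 -343. ] len 59.556318779207686 w 39.625356254758486 yaw 0.07
white mid [ 523.3 -264.2] len 59.381061068686144 w 43.65094797754393 yaw -0.38
scoop mid [ 678.9 -204.4   75. ]
[ 674.3 -215.7   75. ]
[ 671.6 -258.1   75. ]
[ 674.8 -179.9   75. ]
[ 673.9 -227.7   75. ]
wristcam [104.  520.4 372.9] [ 0.3 -0.1 -0.9] [[295.9   0.  256.3]
 [  0.  295.9 192.1]
 [  0.    0.    1. ]]
```

```bash
cat >> h.py <<'E'
def down(az,tilt=0):
    """tool y at azimuth az (deg); tool tilted back by tilt deg (pick), tilt-90 = place"""
    a=np.radians(az);y=np.array([np.cos(a),np.sin(a),0]);f=np.array([y[1],-y[0],0]);t=np.radians(tilt)
    z=-np.sin(t)*f-np.cos(t)*np.array([0,0,1]);x=np.cross(y,z);return R.from_matrix(np.c_[x,y,z])
E
python3 - <<'E'
from h import *
print(move([540,-205,330],down(90)))
E
```

```text
(array([-0.5776, -0.5271, -0.0846]), array([ -0.1,  -0. , -20.6]))
```

```bash
r='{"fingers":1,"offset":[-0.5776,-0.5271,-0.0846],"rotation":[0,0,-20.6]}'; echo skip; python3 -m handwheel '[{"fingers":1,"offset":[-0.04,-0.035,-0.07],"rotation":[0,0,-5]},{"fingers":1,"offset":[-0.09,-0.08,-0.085],"rotation":[0,0,-10]},{"fingers":1,"offset":[-0.578,-0.527,-0.085],"rotation":[0,0,-20.6]},{"fingers":1,"offset":[-0.578,-0.527,-0.085],"rotation":[0,0,-20.6]},{"fingers":1,"offset":[-0.578,-0.527,-0.085],"rotation":[0,0,-20.6]},{"fingers":1,"offset":[-0.578,-0.527,-0.085],"rotation":[0,0,-20.6]},{"fingers":1,"offset":[-0.578,-0.527,-0.085],"rotation":[0,0,-20.6]},{"fingers":1,"offset":[-0.578,-0.527,-0.085],"rotation":[0,0,-20.6]},{"fingers":1,"offset":[-0.578,-0.527,-0.085],"rotation":[0,0,-20.6]},{"fingers":1,"offset":[-0.578,-0.527,-0.085],"rotation":[0,0,-20.6]}]'
python3 - <<'E'
from h import *
print(ctrl.sense()["q"],move([540,-205,330],down(90)))
E
```

```text
skip
time_s: 1.35
tcp_pos: [453.5, -35.0, 327.3]
ee_rot: [-0.0, 1.0, 0.0, 0.0]
force: [1.8, 0.4, 0.5]
gripper_width: 85.2
grasp_force: 0.0
[-7.70621333e-02  1.01314321e-01  2.39680273e-02  1.49340670e+00
  1.12761063e-04 -7.74802826e-02] (array([-0.0864, -0.1701, -0.0027]), array([0., 0., 0.]))
```

```bash
python3 -m handwheel '[{"fingers":1,"offset":[-0.086,-0.170,0],"rotation":[0,0,0]},{"fingers":1,"offset":[-0.086,-0.170,0],"rotation":[0,0,0]},{"fingers":1,"offset":[-0.086,-0.170,0],"rotation":[0,0,0]},{"fingers":1,"offset":[-0.086,-0.170,0],"rotation":[0,0,0]},{"fingers":1,"offset":[-0.086,-0.170,0],"rotation":[0,0,0]}]'
python3 - <<'E'
from h import *
import json
c=optics.camera_info("wrist");im=optics.capture("wrist");cv2.imwrite("pics/w1.png",im);json.dump({k:np.array(v).tolist() for k,v in c.items()},open("w1.json","w"))
crop(im,0,0,512,384,1,"pics/w1v.png",40)
cv2.imwrite("pics/w1v.png",cv2.resize(im,(800,600),interpolation=cv2.INTER_CUBIC))
E
```

```text
time_s: 1.98
tcp_pos: [538.9, -202.9, 326.6]
ee_rot: [0.0, 1.0, 0.0, -0.001]
force: [0.5, 0.8, -0.1]
gripper_width: 85.3
grasp_force: 0.0
```

View pics/w1v.png

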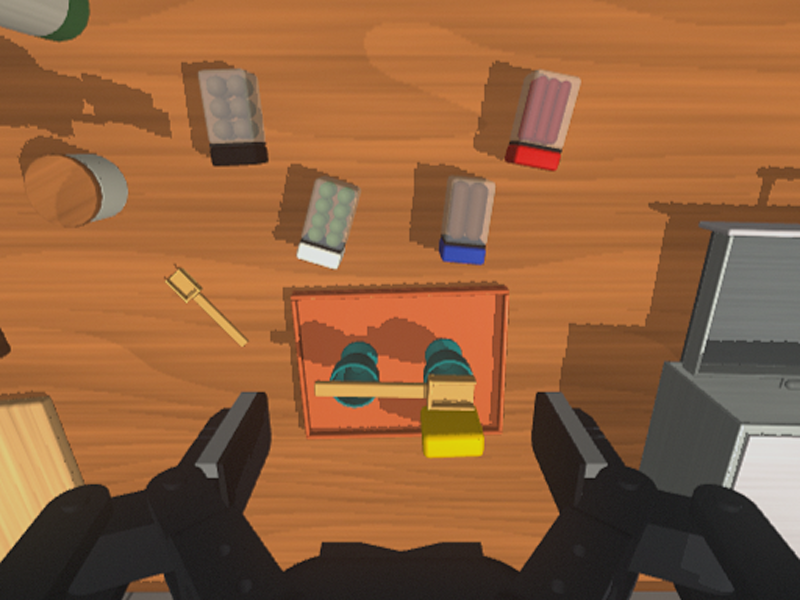

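Wrist view (800x600 scaling): black (233,115), white (328,222), blue (467,220) and red (543,118) lids are all pointing down-image (+x). The scoop runs from handle end (315,388) to head end (475,392). Cups are at (355,375) and (449,365).

```bash
python3 - <<'E'
from h import *
import json
np.set_printoptions(suppress=True,precision=1)
c=json.load(open("w1.json"));f=lambda x,y,z:ray("",x*.64,y*.64,z,c)
C={"red":[(506,158),(559,170),(581,79),(530,69)],"blue":[(440,262),(486,264),(495,180),(447,178)],"black":[(212,165),(268,160),(246,68),(200,72)],"white":[(298,258),(340,268),(357,186),(312,178)]}
for k,v in C.items():
    P=np.array([f(x,y,40)[:2] for x,y in v]);l=(P[0]+P[1])/2;b=(P[2]+P[3])/2;d=l-b
    print(k,"mid",P.mean(0),"len",np.linalg.norm(d),"w",np.linalg.norm(P[0]-P[1]),np.linalg.norm(P[3]-P[2]),"yaw %.2f"%np.arctan2(d[1],d[0]),P.tolist())
for n,x,y,z in[("handle end",315,388.5,75),("handle near head",425,391,75),("head end",475,378,81),("head end2",473,406,81),("panel top r",703,229,56)]:print(n,f(x,y,z))
print("campos",-np.array(c["R"]).T@c["t"])
E
```

```text
red mid [436.3 -83.6] len 71.25713748431133 w 47.623261071240044 42.86494782026097 yaw -0.17 [[466.39956872989075, -112.99888318910084], [476.32247155309904, -66.4208734138791], [404.827574198575, -56.42508205963645], [397.4741035689607, -98.65457674443105]]
blue mid [ 521.5 -144. ] len 75.28464653372512 w 42.580732918634915 41.8925494878448 yaw -0.05 [[558.1281701231798, -167.09334503181842], [560.022018144206, -124.55474896235023], [484.72238991796564, -121.22520523190367], [483.03747076311936, -163.08385726506353]]
black mid [ 434.2 -344.6] len 72.13004449880603 w 48.844894908328286 37.76056446249273 yaw 0.08 [[472.18954369729454, -366.0583068979908], [468.05787997624896, -317.38846907720256], [396.7535846916012, -328.5869978676404], [399.6828327939533, -366.23377374660424]]
white mid [ 522.8 -269.9] len 74.78199969923668 w 39.38759441195427 39.521056491577994 yaw -0.24 [[554.361622397942, -297.795738385894], [563.851027537415, -259.56834266424494], [489.82471671818155, -241.56951187127987], [483.0468244519132, -280.50502371634695]]
handle end [ 670.1 -282.9   75. ]
handle near head [ 672.7 -180.7   75. ]
head end [ 655.9 -136.    81. ]
head end2 [ 685.  -136.3   81. ]
panel top r [524.7  58.5  56. ]
campos [ 453.5 -203.4  454.9]
```

```bash
python3 -m handwheel '[{"fingers":0.5,"offset":[-0.133,-0.003,0.180],"rotation":[0,0,90]},{"fingers":0.5,"offset":[-0.133,-0.003,0.180],"rotation":[0,0,90]},{"fingers":0.5,"offset":[-0.133,-0.003,0.180],"rotation":[0,0,90]},{"fingers":0.5,"offset":[-0.133,-0.003,0.180],"rotation":[0,0,90]},{"fingers":0.5,"offset":[-0.133,-0.003,0.180],"rotation":[0,0,90]},{"fingers":0.5,"offset":[-0.133,-0.003,0.180],"rotation":[0,0,90]},{"fingers":0.5,"offset":[-0.133,-0.003,0.180],"rotation":[0,0,90]},{"fingers":0.5,"offset":[-0.133,-0.003,0.180],"rotation":[0,0,90]},{"fingers":0.5,"offset":[-0.133,-0.003,0.180],"rotation":[0,0,90]},{"fingers":0.5,"offset":[-0.133,-0.003,0.180],"rotation":[0,0,90]}]'
python3 - <<'E'
from h import *
print(ctrl.sense()["q"],move([672,-206,76],down(0)))
c=optics.camera_info("wrist");im=optics.capture("wrist")
m=cv2.inRange(cv2.cvtColor(im,cv2.COLOR_BGR2HSV),(15,60,120),(28,190,255));cv2.imwrite("pics/w2.png",cv2.resize(im,(640,480)))
for P in([672,-206,75],[672,-280,75],[672,-136,81]):print(proj("",P,c)*1.25)
E
```

```text
time_s: 3.28
tcp_pos: [672.1, -204.2, 148.3]
ee_rot: [0.706, 0.708, 0.0, 0.0]
force: [0.7, 0.7, 0.3]
gripper_width: 42.6
grasp_force: 0.0
[-2.94925900e-01  5.84893185e-01  2.86757306e-01  1.27199227e+00
 -1.86317231e-05  1.27280079e+00] (array([-0.0018, -0.0001,  0.0723]), array([0. , 0. , 0.2]))
[323.27081252 265.53309444]
[322.60718251 369.82192609]
[324.16891916 144.11098562]
```

View pics/w2.png

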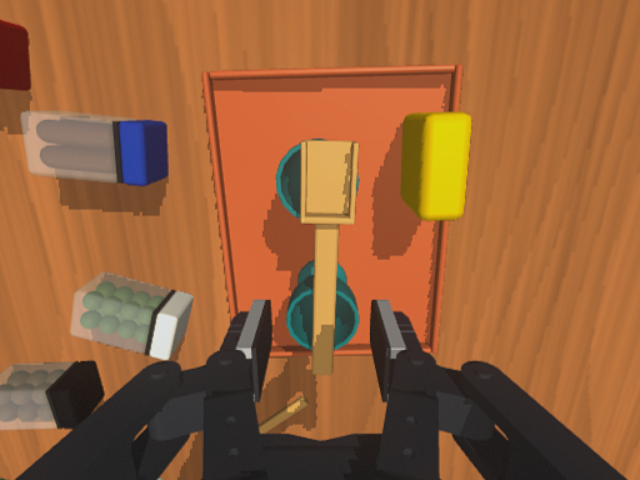

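The scoop sits between the fingers with its handle centreline at x≈325 px and its head at (328,180), as predicted. Descending to grip.

```bash
python3 -m handwheel '[{"fingers":0.5,"offset":[-0.002,0,0.03],"rotation":[0,0,0]},{"fingers":0.5,"offset":[-0.002,0,0.06],"rotation":[0,0,0]},{"fingers":0.5,"offset":[-0.002,0,0.0725],"rotation":[0,0,0]},{"fingers":0.5,"offset":[-0.002,0,0.0725],"rotation":[0,0,0]},{"fingers":0,"offset":[-0.002,0,0.0725],"rotation":[0,0,0]},{"fingers":0,"offset":[-0.002,0,0.0725],"rotation":[0,0,0]},{"fingers":0,"offset":[-0.002,0,0.0725],"rotation":[0,0,0]},{"fingers":0,"offset":[-0.002,0,0.0725],"rotation":[0,0,0]},{"fingers":0,"offset":[-0.002,0,0.0725],"rotation":[0,0,0]},{"fingers":0,"offset":[-0.002,0,0.0725],"rotation":[0,0,0]}]'
```

```text
time_s: 4.58
tcp_pos: [673.1, -208.0, 76.5]
ee_rot: [0.707, 0.707, 0.001, 0.001]
force: [0.4, 0.7, 6.5]
gripper_width: 12.1
grasp_force: 59.2
```

```bash
python3 -m handwheel '[{"fingers":0,"offset":[0,0,-0.04],"rotation":[0,0,0]},{"fingers":0,"offset":[0,0,-0.08],"rotation":[0,0,0]},{"fingers":0,"offset":[0.05,-0.015,-0.09],"rotation":[0,0,0]},{"fingers":0,"offset":[0.1,-0.03,-0.09],"rotation":[0,0,0.5]},{"fingers":0,"offset":[0.15,-0.04,-0.09],"rotation":[0,0,1]},{"fingers":0,"offset":[0.2,-0.055,-0.09],"rotation":[0,0,1.7]},{"fingers":0,"offset":[0.25,-0.07,-0.09],"rotation":[0,0,1.7]},{"fingers":0,"offset":[0.3,-0.08,-0.09],"rotation":[0,0,1.7]},{"fingers":0,"offset":[0.35,-0.09,-0.09],"rotation":[0,0,1.7]},{"fingers":0,"offset":[0.4,-0.1,-0.09],"rotation":[0,0,1.7]}]'
python3 -m handwheel '[{"fingers":0,"offset":[0.031,-0.005,0],"rotation":[0,0,0]},{"fingers":0,"offset":[0.031,-0.005,0],"rotation":[0,0,0]},{"fingers":0,"offset":[0.031,-0.005,0],"rotation":[0,0,0]}]'
python3 - <<'E'
from h import *
print(move([568,223,41],down(-1.7)))
c=optics.camera_info("wrist");im=optics.capture("wrist");cv2.imwrite("pics/w3.png",cv2.resize(im,(640,480)))
yaw=-.03;ex=np.array([np.cos(yaw),np.sin(yaw),0]);ey=np.array([-ex[1],ex[0],0]);o=np.array([608,222,0])
for a,b,z in[(-76,138,56),(-76,-138,56),(-70,0,56),(-40,0,21)]:print(a,b,z,proj("",o+a*ex+b*ey+[0,0,z],c)*1.25)
E
```

```text
time_s: 5.82
tcp_pos: [571.5, 193.8, 165.4]
ee_rot: [0.717, 0.697, 0.0, 0.0]
force: [0.4, 0.0, -0.5]
gripper_width: 12.2
grasp_force: 58.7
time_s: 6.2
tcp_pos: [567.8, 223.0, 165.0]
ee_rot: [0.717, 0.697, -0.0, 0.0]
force: [-0.5, 1.0, 0.3]
gripper_width: 11.9
grasp_force: 58.7
(array([1.00e-04, 2.00e-04, 1.24e-01]), array([0. , 0. , 0.1]))
-76 138 56 [259.70579192   8.34905102]
-76 -138 56 [277.61176771 404.64526041]
-70 0 56 [279.09791915 241.98514113]
-40 0 21 [322.91897022 226.98744612]
```

View pics/w3.png

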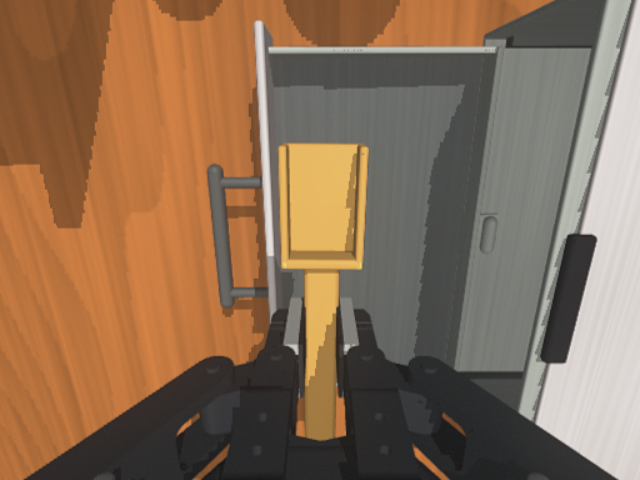

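The scoop is held level over the drawer. The panel's outer top corner is at (258,22) and the handle ends are at (214,170) and (228,303); I'll cast rays for these to refine the drawer pose.

```bash
python3 - <<'E'
from h import *
c=optics.camera_info("wrist");f=lambda x,y,z:np.round(ray("",x*.8,y*.8,z,c),1)
print("panel corner",f(258,22,56),"handle",f(214,168,36),f(228,305,36),"mid",f(221,236.5,36))
print("backwall top inner/outer +y",f(484,50,43),f(498,50,43),"-y",f(456,371,43),f(466,371,43)); print("wall +y inner top",f(380,53,43),f(380,47,43))
E
```

```text
panel corner [534.9 355.2  56. ] handle [494.3 272.   36. ] [492.2 165.8  36. ] mid [493.3 222.3  36. ]
backwall top inner/outer +y [669.  338.9  43. ] [677.5 338.7  43. ] -y [673.2 103.8  43. ] [681.3 103.5  43. ]
wall +y inner top [605.9 339.2  43. ] [605.8 342.4  43. ]
```

```bash
python3 -m handwheel '[{"fingers":0,"offset":[-0.003,0.002,0.05],"rotation":[0,0,0]},{"fingers":0,"offset":[-0.003,0.002,0.09],"rotation":[0,0,0]},{"fingers":0,"offset":[-0.003,0.002,0.115],"rotation":[0,0,0]},{"fingers":0,"offset":[-0.003,0.002,0.122],"rotation":[0,0,0]},{"fingers":0,"offset":[-0.003,0.002,0.127],"rotation":[0,0,0]},{"fingers":0,"offset":[-0.003,0.002,0.127],"rotation":[0,0,0]}]'
python3 -m handwheel '[{"fingers":0.25,"offset":[0,0,0],"rotation":[0,0,0]},{"fingers":0.25,"offset":[0,0,0],"rotation":[0,0,0]},{"fingers":0.25,"offset":[0,0,0],"rotation":[0,0,0]},{"fingers":0.25,"offset":[0,0,-0.03],"rotation":[0,0,0]},{"fingers":0.25,"offset":[0,0,-0.08],"rotation":[0,0,0]},{"fingers":0.25,"offset":[0,0,-0.14],"rotation":[0,0,0]},{"fingers":1,"offset":[0,0,-0.2],"rotation":[0,0,0]},{"fingers":1,"offset":[0,0,-0.22],"rotation":[0,0,0]},{"fingers":1,"offset":[0,0,-0.22],"rotation":[0,0,0]}]'
python3 - <<'E'
from h import *
# pre-pick pose red: view from above at az 90
print(move([470,-150,300],down(90)))
cv2.imwrite("pics/w4.png",cv2.resize(optics.capture("wrist"),(640,480)))
E
```

```text
time_s: 7.0
tcp_pos: [570.3, 220.1, 38.6]
ee_rot: [0.717, 0.697, 0.0, 0.0]
force: [0.6, 0.5, -0.3]
gripper_width: 12.3
grasp_force: 58.7
time_s: 8.12
tcp_pos: [570.4, 220.6, 259.5]
ee_rot: [0.717, 0.697, 0.002, 0.001]
force: [1.2, -0.4, -1.7]
gripper_width: 74.6
grasp_force: 0.0
(array([-0.3733, -0.0895, -0.0412]), array([  0.2,   0.1, -91.7]))
```

View pics/w4.png

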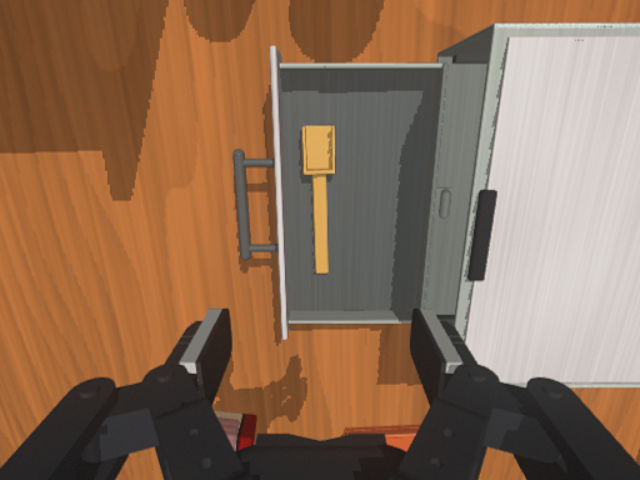

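The scoop lies in the drawer's front strip, head at (319,150). Now I'll compute the drawer pose and the red pick.

```bash
cat >> h.py <<'E'
def lids():
    im=optics.capture("scene");H,S,V=cv2.split(cv2.cvtColor(im,cv2.COLOR_BGR2HSV));o={}
    base={"red":(225.6,197.7),"blue":(205,212),"black":(150.5,193.7),"white":(165,208.2)}
    M={"red":((H<5)|(H>174))&(S>170)&(V>60),"blue":(H>105)&(H<130)&(S>120),"black":(V<45),"white":(S<35)&(V>185)}
    for k,m in M.items():
        m=m.astype(np.uint8);z=np.zeros_like(m);z[175:250,130:262]=m[175:250,130:262]
        n,l,st,c=cv2.connectedComponentsWithStats(z)
        o[k]=[(np.round(c[i]-base[k],1).tolist(),int(st[i,4])) for i in range(1,n) if st[i,4]>40]
    return o
def pick(C,yaw,d=5,ztcp=21,up=0,tilt=35):
    q=down(90+np.degrees(yaw),tilt);a=np.array([np.cos(yaw),np.sin(yaw),0])
    P=np.r_[(np.array(C)+d*a[:2]),26.]+5*q.as_matrix()[:,2];P[2]=ztcp+up;return P,q
E
python3 - <<'E'
from h import *
c=optics.camera_info("wrist");f=lambda x,y,z:np.round(ray("",x*.8,y*.8,z,c),1)
print("panel",f(273,47,56),f(284,338,56),"back wall",f(436,66,43),f(443,66,43),f(421,320,43),f(428,320,43),"head +x edge",f(336,150,35),"wall+y",f(360,64,43),f(360,67,43),"-y",f(360,320,43),f(360,323,43),"caddy lip",f(496,25,128),f(462,385,128))
print(lids())
P,q=pick((436,-82),-.17,up=130);print(P,move(P,q))
E
```

```text
panel [534.1 354.5  56. ] [526.5  83.9  56. ] back wall [669.2 338.2  43. ] [675.1 338.1  43. ] [671.2  93.2  43. ] [678.6  93.   43. ] head +x edge [584.1 270.7  35. ] wall+y [605.  341.6  43. ] [605.  339.3  43. ] -y [606.6  95.1  43. ] [606.6  91.4  43. ] caddy lip [679.8 351.6 128. ] [684.9  80.9 128. ]
{'red': [([-0.0, 0.2], 103)], 'blue': [([-0.1, 0.0], 113)], 'black': [([-0.1, -0.1], 88)], 'white': [([0.2, 0.2], 65)]}
[438.10138284 -82.3607167  151.        ] (array([-0.3062, -0.1223,  0.106 ]), array([ 24.9,  28.7, -79.2]))
```

```bash
python3 -m handwheel '[{"fingers":1,"offset":[-0.0306,-0.0122,0.0],"rotation":[2.5,2.9,-7.9]},{"fingers":1,"offset":[-0.0612,-0.0245,0.02],"rotation":[5,5.7,-15.8]},{"fingers":1,"offset":[-0.0919,-0.0367,0.03],"rotation":[7.5,8.6,-23.8]},{"fingers":1,"offset":[-0.1225,-0.0489,0.04],"rotation":[10,11.5,-31.7]},{"fingers":1,"offset":[-0.1531,-0.0612,0.05],"rotation":[12.5,14.4,-39.6]},{"fingers":1,"offset":[-0.1837,-0.0734,0.06],"rotation":[14.9,17.2,-47.5]},{"fingers":1,"offset":[-0.2143,-0.0856,0.07],"rotation":[17.4,20.1,-55.4]},{"fingers":1,"offset":[-0.245,-0.0978,0.085],"rotation":[19.9,23,-63.4]},{"fingers":1,"offset":[-0.2756,-0.11,0.095],"rotation":[22.4,25.8,-71.3]},{"fingers":1,"offset":[-0.3062,-0.1223,0.106],"rotation":[24.9,28.7,-79.2]}]'
python3 - <<'E'
from h import *
P,q=pick((436,-82),-.17,up=130);print(P,move(P,q),ctrl.sense()["q"].round(2) if hasattr(ctrl.sense()["q"],"round") else ctrl.sense()["q"])
P,q=pick((436,-82),-.17);print(P,move(P,q))
E
```

```text
time_s: 9.48
tcp_pos: [437.2, -83.2, 150.0]
ee_rot: [0.079, 0.95, 0.026, -0.301]
force: [-0.8, 0.1, 0.0]
gripper_width: 85.5
grasp_force: 0.0
[438.10138284 -82.3607167  151.        ] (array([-0.    ,  0.001 , -0.0012]), array([-0.1, -0.2,  0.3])) [-0.18  0.62  0.14  1.71 -0.01 -0.02]
[438.10138284 -82.3607167   21.        ] (array([-0.0749,  0.0007,  0.105 ]), array([-0.1, -0.2,  0.3]))
```

```bash
python3 -m handwheel '[{"fingers":1,"offset":[-0.025,0,0.035],"rotation":[0,0,0]},{"fingers":1,"offset":[-0.05,0,0.07],"rotation":[0,0,0]},{"fingers":1,"offset":[-0.065,0.001,0.091],"rotation":[0,0,0]},{"fingers":1,"offset":[-0.075,0.001,0.105],"rotation":[0,0,0]},{"fingers":1,"offset":[-0.075,0.001,0.105],"rotation":[0,0,0]},{"fingers":0.2,"offset":[-0.075,0.001,0.105],"rotation":[0,0,0]},{"fingers":0.2,"offset":[-0.075,0.001,0.105],"rotation":[0,0,0]},{"fingers":0.2,"offset":[-0.075,0.001,0.105],"rotation":[0,0,0]},{"fingers":0.2,"offset":[-0.075,0.001,0.105],"rotation":[0,0,0]}]'
python3 - <<'E'
from h import *
s=ctrl.sense();print(s["tcp_pos"],s["ee_rot"])
c=optics.camera_info("wrist")
cv2.imwrite("pics/w5.png",cv2.resize(optics.capture("wrist"),(640,480)))
E
```

```text
time_s: 10.6
tcp_pos: [440.6, -81.6, 23.7]
ee_rot: [0.081, 0.951, 0.025, -0.298]
force: [1.2, -0.3, 7.1]
gripper_width: 39.5
grasp_force: 60.9
[440.63818115 -81.59452267  23.66903665] [ 0.08090165  0.95071081  0.02542379 -0.29825747]
```

View pics/w5.png

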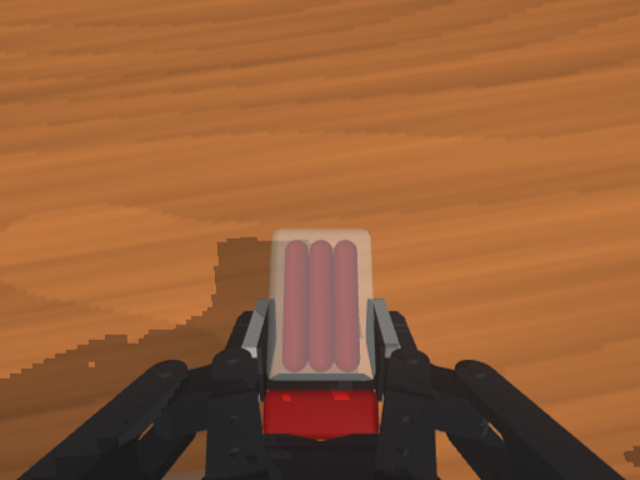

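The red canister is gripped squarely, with its base edge at row 230 and its lid at (320,410). Next I'll compute the placing pose.

```bash
cat >> h.py <<'E'
YAW=-.028;IN=np.array([606.3,217.,0]);EX=np.array([np.cos(YAW),np.sin(YAW),0]);EY=np.array([-EX[1],EX[0],0])
def placeTCP(v,yd,h,xd=24,tilt=-55):
    """v: canister centre in tool frame (mm); target TCP with canister base h above drawer floor"""
    q=down(90+np.degrees(YAW),tilt);return IN+xd*EX+yd*EY+[0,0,59+h]-q.apply(v),q
def grip_v(u,w):
    """base top edge pixel (z=40) -> canister centre in tool frame, lying flat"""
    s=ctrl.sense();r=R.from_quat(s["ee_rot"]);p=np.array(s["tcp_pos"]);b=ray("wrist",u,w,40)
    y=r.as_matrix()[:,1];a=np.array([y[1],-y[0],0]);a/=np.linalg.norm(a)
    t=(b-p)@a+38;C=p+t*a;C[2]=20;v=r.inv().apply(C-p);return v,C
E
python3 - <<'E'
from h import *
v,C=grip_v(322/1.25,230/1.25);print("v",v.round(1),"C",C.round(1),"base",ray("wrist",322/1.25,230/1.25,40).round(1))
P,q=placeTCP(v,97,60);print(P.round(1),move(P,q))
E
```

```text
v [-0.5 -0.   4.1] C [438.7 -81.3  20. ] base [401.2 -75.1  40. ]
[629.3 313.4 120.9] (array([-0.0424,  0.4212, -0.148 ]), array([ -1.6, -89.7,  -8.9]))
```

```bash
python3 -m handwheel '[{"fingers":0.2,"offset":[0.02,0,-0.029],"rotation":[0,0,0]},{"fingers":0.2,"offset":[0.043,0,-0.062],"rotation":[0,0,0]},{"fingers":0.2,"offset":[0.065,0,-0.093],"rotation":[0,0,0]},{"fingers":0.2,"offset":[0.086,0,-0.123],"rotation":[0,0,0]},{"fingers":0.2,"offset":[0.086,0,-0.123],"rotation":[0,0,0]}]'
python3 -m handwheel '[{"fingers":0.2,"offset":[-0.005,0.021,-0.003],"rotation":[-0.2,-9,-0.9]},{"fingers":0.2,"offset":[-0.015,0.063,-0.01],"rotation":[-0.3,-18,-1.8]},{"fingers":0.2,"offset":[-0.025,0.105,-0.017],"rotation":[-0.5,-27,-2.7]},{"fingers":0.2,"offset":[-0.034,0.147,-0.024],"rotation":[-0.6,-36,-3.6]},{"fingers":0.2,"offset":[-0.044,0.19,-0.031],"rotation":[-0.8,-45,-4.5]},{"fingers":0.2,"offset":[-0.054,0.232,-0.038],"rotation":[-1,-54,-5.4]},{"fingers":0.2,"offset":[-0.064,0.274,-0.044],"rotation":[-1.1,-63,-6.2]},{"fingers":0.2,"offset":[-0.074,0.316,-0.051],"rotation":[-1.3,-72,-7.1]},{"fingers":0.2,"offset":[-0.083,0.358,-0.058],"rotation":[-1.4,-81,-8]},{"fingers":0.2,"offset":[-0.098,0.421,-0.068],"rotation":[-1.6,-89.7,-8.9]}]'
python3 - <<'E'
from h import *
v=np.array([-.5,0,4.1]);s=ctrl.sense();print(np.round(s["q"],2),s["grasp_force"],s["gripper_width"])
for h in(60,3):
    P,q=placeTCP(v,97,h);print(P.round(1),move(P,q))
print(lids())
E
```

```text
time_s: 11.28
tcp_pos: [441.0, -81.7, 175.0]
ee_rot: [0.081, 0.951, 0.025, -0.297]
force: [0.1, -0.3, -0.7]
gripper_width: 39.1
grasp_force: 60.5
time_s: 12.52
tcp_pos: [626.4, 310.8, 172.7]
ee_rot: [0.012, 0.886, -0.006, 0.463]
force: [2.2, 1.5, -0.5]
gripper_width: 39.2
grasp_force: 60.6
[ 0.69  0.27 -0.7  -0.23 -0.57  0.46] 60.59127330780029 39.19991724521543
[629.4 313.4 120.9] (array([0.0409, 0.0026, 0.0319]), array([ 0. ,  0.2, -0. ]))
[629.4 313.4  63.9] (array([0.0877, 0.0026, 0.0644]), array([ 0. ,  0.2, -0. ]))
{'red': [], 'blue': [([-0.0, -0.0], 112)], 'black': [([-0.1, -0.0], 88)], 'white': [([0.2, 0.2], 65)]}
```

```bash
python3 -m handwheel '[{"fingers":0.2,"offset":[0.022,0.001,0.016],"rotation":[0,0.2,0]},{"fingers":0.2,"offset":[0.044,0.002,0.032],"rotation":[0,0.2,0]},{"fingers":0.2,"offset":[0.066,0.0026,0.048],"rotation":[0,0.2,0]},{"fingers":0.2,"offset":[0.08,0.0026,0.058],"rotation":[0,0.2,0]},{"fingers":0.2,"offset":[0.086,0.0026,0.063],"rotation":[0,0.2,0]},{"fingers":0.2,"offset":[0.088,0.0026,0.0645],"rotation":[0,0.2,0]},{"fingers":0.2,"offset":[0.088,0.0026,0.0645],"rotation":[0,0.2,0]}]'
python3 -m handwheel '[{"fingers":0.2,"offset":[0.0012,0,0.0008],"rotation":[0,0,0]},{"fingers":0.2,"offset":[0.002,0,0.0015],"rotation":[0,0,0]},{"fingers":0.2,"offset":[0.002,0,0.0015],"rotation":[0,0,0]}]'
```

```text
time_s: 13.45
tcp_pos: [629.9, 313.2, 63.9]
ee_rot: [0.012, 0.888, -0.006, 0.46]
force: [0.7, 0.4, -0.3]
gripper_width: 39.1
grasp_force: 60.9
time_s: 13.82
tcp_pos: [630.1, 313.3, 61.7]
ee_rot: [0.013, 0.888, -0.006, 0.46]
force: [-0.3, -0.1, 2.0]
gripper_width: 39.4
grasp_force: 61.2
```

```bash
python3 -m handwheel '[{"fingers":0.62,"offset":[0,0,0],"rotation":[0,0,0]},{"fingers":0.62,"offset":[0,0,0],"rotation":[0,0,0]},{"fingers":0.62,"offset":[0,0,0],"rotation":[0,0,0]},{"fingers":0.62,"offset":[0,0,-0.02],"rotation":[0,0,0]},{"fingers":0.62,"offset":[0,0,-0.05],"rotation":[0,0,0]},{"fingers":0.8,"offset":[-0.01,0,-0.09],"rotation":[0,0,0]},{"fingers":1,"offset":[-0.04,0,-0.13],"rotation":[0,0,0]},{"fingers":1,"offset":[-0.07,0,-0.15],"rotation":[0,0,0]},{"fingers":1,"offset":[-0.1,0,-0.16],"rotation":[0,0,0]},{"fingers":1,"offset":[-0.1,0,-0.16],"rotation":[0,0,0]}]'
python3 - <<'E'
from h import *
im=optics.capture("side");cv2.imwrite("pics/s2.png",im);w=optics.capture("wrist");cv2.imwrite("pics/w6.png",w)
cv2.imwrite("pics/m1.png",np.hstack([crop(im,200,100,330,250,3),cv2.resize(w,(400,300)) if 0 else cv2.copyMakeBorder(cv2.resize(w,(410,307)),0,143,0,0,cv2.BORDER_CONSTANT)]))
print(lids())
P,q=pick((521.5,-144),-.05,ztcp=24,up=130);print(P,move(P,q))
E
```

```text
time_s: 15.08
tcp_pos: [557.2, 315.8, 239.3]
ee_rot: [0.013, 0.887, -0.004, 0.462]
force: [-0.1, 0.4, 0.0]
gripper_width: 85.7
grasp_force: 0.0
{'red': [], 'blue': [([-0.0, -0.0], 112)], 'black': [([-0.1, -0.1], 90)], 'white': [([0.1, 0.2], 66)]}
[ 523.62945323 -144.10656148  154.        ] (array([ 0.077 , -0.4594,  0.0304]), array([ 0.2, 89.7,  1.4]))
```

View pics/m1.png

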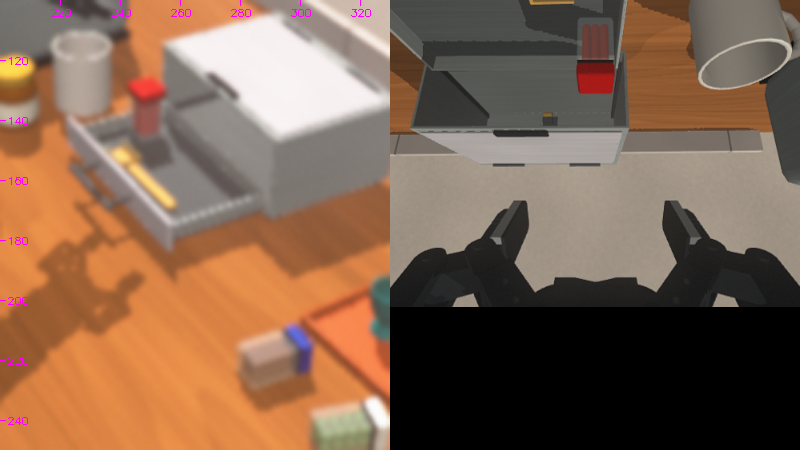

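Red stands upright in the drawer at side (246,105), next to the scoop. Now the blue canister.

```bash
python3 -m handwheel '[{"fingers":1,"offset":[0.008,-0.046,0.003],"rotation":[0,9,0.1]},{"fingers":1,"offset":[0.015,-0.092,0.006],"rotation":[0,18,0.3]},{"fingers":1,"offset":[0.023,-0.138,0.009],"rotation":[0,27,0.4]},{"fingers":1,"offset":[0.031,-0.184,0.012],"rotation":[0.1,36,0.6]},{"fingers":1,"offset":[0.039,-0.23,0.015],"rotation":[0.1,45,0.7]},{"fingers":1,"offset":[0.046,-0.276,0.018],"rotation":[0.1,54,0.8]},{"fingers":1,"offset":[0.054,-0.322,0.021],"rotation":[0.1,63,1]},{"fingers":1,"offset":[0.062,-0.368,0.024],"rotation":[0.2,72,1.1]},{"fingers":1,"offset":[0.069,-0.413,0.027],"rotation":[0.2,81,1.3]},{"fingers":1,"offset":[0.077,-0.459,0.03],"rotation":[0.2,89.7,1.4]}]'
python3 - <<'E'
from h import *
s=ctrl.sense();print(np.round(s["q"],2))
for up in(130,0):
    P,q=pick((521.5,-143),-.06,ztcp=24,up=up);print(P.round(1),move(P,q))
print(lids())
E
```

```text
time_s: 16.48
tcp_pos: [523.8, -144.3, 153.3]
ee_rot: [0.023, 0.953, 0.008, -0.303]
force: [0.5, -0.2, -1.1]
gripper_width: 85.2
grasp_force: 0.0
[-0.22  0.78  0.48  1.88 -0.1  -0.14]
[ 523.6 -143.1  154. ] (array([ 0.0006,  0.0012, -0.0004]), array([-0.3, -0.3,  0.6]))
[ 523.6 -143.1   24. ] (array([-0.0746,  0.001 ,  0.1057]), array([-0.3, -0.3,  0.6]))
{'red': [], 'blue': [([-0.0, -0.0], 112)], 'black': [([0.0, 0.1], 90)], 'white': [([1.7, 1.2], 48)]}
```

```bash
python3 -m handwheel '[{"fingers":1,"offset":[-0.025,0,0.035],"rotation":[0,0,0.6]},{"fingers":1,"offset":[-0.05,0.001,0.07],"rotation":[0,0,0.6]},{"fingers":1,"offset":[-0.065,0.001,0.091],"rotation":[0,0,0.6]},{"fingers":1,"offset":[-0.0746,0.001,0.1057],"rotation":[0,0,0.6]},{"fingers":1,"offset":[-0.0746,0.001,0.1057],"rotation":[0,0,0.6]},{"fingers":0.2,"offset":[-0.0746,0.001,0.1057],"rotation":[0,0,0.6]},{"fingers":0.2,"offset":[-0.0746,0.001,0.1057],"rotation":[0,0,0.6]},{"fingers":0.2,"offset":[-0.0746,0.001,0.1057],"rotation":[0,0,0.6]},{"fingers":0.2,"offset":[-0.0746,0.001,0.1057],"rotation":[0,0,0.6]}]'
python3 - <<'E'
from h import *
s=ctrl.sense();r=R.from_quat(s["ee_rot"]);p=np.array(s["tcp_pos"])
w=optics.capture("wrist");cv2.imwrite("pics/w7.png",w)
# base edge: brightness profile up the middle column
print(w[150:230:4,258].tolist())
y=r.as_matrix()[:,1];a=np.array([y[1],-y[0],0])
C=p+a*((np.array([521.7,-144,0])-p*[1,1,0])@a);C[2]=20;v=r.inv().apply(C-p);print("v",v.round(1),"pred base px",proj("wrist",C-38*a+[0,0,20]),"ref red 184")
for h,xd in((60,24),):
    P,q=placeTCP(v,32,h);print(P.round(1),move(P,q))
E
```

```text
time_s: 17.65
tcp_pos: [525.5, -142.1, 26.4]
ee_rot: [0.029, 0.954, 0.006, -0.299]
force: [1.1, -0.9, 6.5]
gripper_width: 39.2
grasp_force: 60.7
[[62, 115, 187], [65, 121, 198], [65, 121, 197], [65, 118, 191], [64, 120, 193], [65, 120, 194], [63, 117, 192], [64, 115, 184], [59, 109, 173], [112, 146, 187], [131, 160, 202], [118, 136, 161], [117, 137, 161], [120, 136, 160], [122, 140, 168], [122, 141, 169], [123, 142, 169], [121, 138, 164], [120, 136, 161], [117, 134, 157]]
v [-0.6  0.   7.4] pred base px [257.5236957  182.47270081] ref red 184
[624.8 248.5 122.7] (array([-0.0065,  0.3952, -0.1242]), array([ -0.6, -89.8,  -1.8]))
```

```bash
python3 - <<'E'
from h import *
v,C=grip_v(258,185.5);print("v",v.round(1),C.round(1))
E
python3 -m handwheel '[{"fingers":0.2,"offset":[0.02,0,-0.029],"rotation":[0,0,0]},{"fingers":0.2,"offset":[0.043,0,-0.062],"rotation":[0,0,0]},{"fingers":0.2,"offset":[0.065,0,-0.093],"rotation":[0,0,0]},{"fingers":0.2,"offset":[0.086,0,-0.123],"rotation":[0,0,0]},{"fingers":0.2,"offset":[0.086,0,-0.123],"rotation":[0,0,0]}]'
python3 -m handwheel '[{"fingers":0.2,"offset":[-0.003,0.02,-0.002],"rotation":[-0.1,-9,-0.2]},{"fingers":0.2,"offset":[-0.009,0.059,-0.007],"rotation":[-0.1,-18,-0.4]},{"fingers":0.2,"offset":[-0.015,0.099,-0.011],"rotation":[-0.2,-27,-0.5]},{"fingers":0.2,"offset":[-0.022,0.138,-0.016],"rotation":[-0.2,-36,-0.7]},{"fingers":0.2,"offset":[-0.028,0.178,-0.02],"rotation":[-0.3,-45,-0.9]},{"fingers":0.2,"offset":[-0.034,0.217,-0.025],"rotation":[-0.3,-54,-1.1]},{"fingers":0.2,"offset":[-0.04,0.257,-0.029],"rotation":[-0.4,-63,-1.3]},{"fingers":0.2,"offset":[-0.046,0.296,-0.034],"rotation":[-0.5,-72,-1.4]},{"fingers":0.2,"offset":[-0.053,0.336,-0.038],"rotation":[-0.5,-81,-1.6]},{"fingers":0.2,"offset":[-0.062,0.395,-0.045],"rotation":[-0.6,-89.8,-1.8]}]'
python3 - <<'E'
from h import *
v=np.array([-.6,0,5.5])
for h in(60,2):
    P,q=placeTCP(v,32,h);print(P.round(1),move(P,q))
print(lids())
E
```

```text
v [-1.9  0.   6.5] [ 523.4 -142.    20. ]
time_s: 18.32
tcp_pos: [525.9, -141.5, 178.1]
ee_rot: [0.029, 0.954, 0.006, -0.298]
force: [-0.0, 0.4, -2.3]
gripper_width: 39.6
grasp_force: 60.1
time_s: 19.58
tcp_pos: [623.4, 248.6, 175.6]
ee_rot: [0.014, 0.886, -0.007, 0.463]
force: [2.2, 0.9, -1.3]
gripper_width: 39.3
grasp_force: 60.0
[626.3 248.5 121.7] (array([ 0.0426, -0.0001,  0.0332]), array([-0.1,  0.2, -0.1]))
[626.3 248.5  63.7] (array([ 0.0902, -0.0001,  0.0664]), array([-0.1,  0.2, -0.1]))
{'red': [], 'blue': [], 'black': [([-0.0, -0.0], 86)], 'white': [([0.2, 0.2], 65)]}
```

```bash
python3 -m handwheel '[{"fingers":0.2,"offset":[0.022,0,0.016],"rotation":[0,0.2,0]},{"fingers":0.2,"offset":[0.044,0,0.032],"rotation":[0,0.2,0]},{"fingers":0.2,"offset":[0.066,0,0.048],"rotation":[0,0.2,0]},{"fingers":0.2,"offset":[0.08,0,0.059],"rotation":[0,0.2,0]},{"fingers":0.2,"offset":[0.087,0,0.064],"rotation":[0,0.2,0]},{"fingers":0.2,"offset":[0.09,0,0.0662],"rotation":[0,0.2,0]},{"fingers":0.2,"offset":[0.09,0,0.0662],"rotation":[0,0.2,0]}]'
python3 -m handwheel '[{"fingers":0.2,"offset":[0.001,0,0.0007],"rotation":[0,0,0]},{"fingers":0.2,"offset":[0.0015,0,0.001],"rotation":[0,0,0]},{"fingers":0.2,"offset":[0.0015,0,0.001],"rotation":[0,0,0]}]'
```

```text
time_s: 20.5
tcp_pos: [626.9, 248.4, 63.3]
ee_rot: [0.013, 0.888, -0.007, 0.459]
force: [-0.4, 0.6, -0.5]
gripper_width: 39.3
grasp_force: 60.2
time_s: 20.88
tcp_pos: [627.0, 248.6, 61.8]
ee_rot: [0.013, 0.888, -0.007, 0.459]
force: [-0.8, 0.1, 0.9]
gripper_width: 39.0
grasp_force: 60.3
```

```bash
python3 -m handwheel '[{"fingers":0.59,"offset":[0,0,0],"rotation":[0,0,0]},{"fingers":0.59,"offset":[0,0,0],"rotation":[0,0,0]},{"fingers":0.59,"offset":[0,0,0],"rotation":[0,0,0]},{"fingers":0.59,"offset":[0,0,-0.02],"rotation":[0,0,0]},{"fingers":0.59,"offset":[0,0,-0.05],"rotation":[0,0,0]},{"fingers":0.59,"offset":[-0.01,0,-0.09],"rotation":[0,0,0]},{"fingers":0.8,"offset":[-0.04,0,-0.13],"rotation":[0,0,0]},{"fingers":1,"offset":[-0.07,0,-0.15],"rotation":[0,0,0]},{"fingers":1,"offset":[-0.1,0,-0.16],"rotation":[0,0,0]},{"fingers":1,"offset":[-0.1,0,-0.16],"rotation":[0,0,0]}]'
python3 - <<'E'
from h import *
im=optics.capture("side");cv2.imwrite("pics/s3.png",im)
H,S,V=cv2.split(cv2.cvtColor(im,cv2.COLOR_BGR2HSV))
for k,m in(("red",((H<5)|(H>174))&(S>170)&(V>60)),("blue",(H>105)&(H<130)&(S>120))):
    z=np.zeros_like(V);z[100:260,220:340]=m[100:260,220:340]
    n,l,st,c=cv2.connectedComponentsWithStats(z);print(k,[(st[i].tolist(),np.round(ray("side",*c[i],93),0)) for i in range(1,n) if st[i,4]>20])
print(lids())
P,q=pick((523,-270),-.24,ztcp=24,up=130);print(P,move(P,q))
E
```

```text
time_s: 22.12
tcp_pos: [555.4, 251.4, 239.3]
ee_rot: [0.014, 0.887, -0.005, 0.461]
force: [-0.7, 0.1, 0.4]
gripper_width: 85.3
grasp_force: 0.0
red [([243, 126, 11, 8, 60], array([631., 313.,  93.]))]
blue [([252, 133, 11, 7, 54], array([633., 250.,  93.]))]
{'red': [], 'blue': [], 'black': [([-0.0, 0.0], 84)], 'white': [([0.2, 0.2], 65)]}
[ 525.071007   -270.50681001  154.        ] (array([ 0.0743, -0.5215,  0.0359]), array([ 2.3, 89.3, 13.2]))
```

```bash
python3 -m handwheel '[{"fingers":1,"offset":[0.007,-0.052,0.003],"rotation":[0.2,9,1.3]},{"fingers":1,"offset":[0.015,-0.104,0.007],"rotation":[0.5,18,2.6]},{"fingers":1,"offset":[0.022,-0.156,0.011],"rotation":[0.7,27,4]},{"fingers":1,"offset":[0.03,-0.209,0.014],"rotation":[0.9,36,5.3]},{"fingers":1,"offset":[0.037,-0.261,0.018],"rotation":[1.2,45,6.6]},{"fingers":1,"offset":[0.045,-0.313,0.022],"rotation":[1.4,54,7.9]},{"fingers":1,"offset":[0.052,-0.365,0.025],"rotation":[1.6,63,9.2]},{"fingers":1,"offset":[0.059,-0.417,0.029],"rotation":[1.8,71.5,10.6]},{"fingers":1,"offset":[0.067,-0.469,0.032],"rotation":[2.1,80.4,11.9]},{"fingers":1,"offset":[0.074,-0.5215,0.036],"rotation":[2.3,89.3,13.2]}]'
python3 - <<'E'
from h import *
for up in(130,0):
    P,q=pick((523,-270),-.25,ztcp=24,up=up);print(P.round(1),move(P,q))
print(lids())
E
```

```text
time_s: 23.48
tcp_pos: [525.2, -271.2, 152.8]
ee_rot: [0.114, 0.946, 0.036, -0.301]
force: [2.1, -0.3, 0.5]
gripper_width: 85.2
grasp_force: 0.0
[ 525.1 -270.5  154. ] (array([ 0.001 ,  0.0006, -0.0008]), array([-0.4, -0.3,  0.5]))
[ 525.1 -270.5   24. ] (array([-0.0741,  0.0006,  0.1053]), array([-0.4, -0.3,  0.5]))
{'red': [], 'blue': [], 'black': [([-0.1, -0.0], 86)], 'white': [([0.0, 0.1], 68)]}
```

```bash
python3 -m handwheel '[{"fingers":1,"offset":[-0.025,0,0.035],"rotation":[0,0,0.5]},{"fingers":1,"offset":[-0.05,0.0006,0.07],"rotation":[0,0,0.5]},{"fingers":1,"offset":[-0.065,0.0006,0.091],"rotation":[0,0,0.5]},{"fingers":1,"offset":[-0.074,0.0006,0.1053],"rotation":[0,0,0.5]},{"fingers":1,"offset":[-0.074,0.0006,0.1053],"rotation":[0,0,0.5]},{"fingers":0.2,"offset":[-0.074,0.0006,0.1053],"rotation":[0,0,0.5]},{"fingers":0.2,"offset":[-0.074,0.0006,0.1053],"rotation":[0,0,0.5]},{"fingers":0.2,"offset":[-0.074,0.0006,0.1053],"rotation":[0,0,0.5]},{"fingers":0.2,"offset":[-0.074,0.0006,0.1053],"rotation":[0,0,0.5]}]'
python3 - <<'E'
from h import *
w=optics.capture("wrist");cv2.imwrite("pics/w8.png",w)
print(w[168:204:2,258].tolist())
for e in (182,184,186,188):print(e,[x.round(1) for x in grip_v(258,e)])
v,C=grip_v(258,185)
P,q=placeTCP(v,-33,60);print(P.round(1),move(P,q))
E
```

```text
time_s: 24.65
tcp_pos: [526.8, -269.5, 27.2]
ee_rot: [0.118, 0.947, 0.034, -0.297]
force: [2.7, -0.6, 5.7]
gripper_width: 39.3
grasp_force: 60.5
[[64, 121, 195], [64, 118, 192], [63, 118, 188], [63, 115, 186], [64, 117, 191], [63, 121, 195], [67, 124, 198], [65, 123, 198], [66, 122, 196], [70, 120, 185], [116, 150, 189], [126, 156, 196], [133, 163, 204], [133, 161, 202], [134, 162, 200], [133, 160, 198], [124, 140, 164], [125, 143, 169]]
182 [array([-0.8,  0. ,  8.2]), array([ 522.9, -268.6,   20. ])]
184 [array([-1.7,  0. ,  7.6]), array([ 523.9, -268.8,   20. ])]
186 [array([-2.5,  0. ,  7. ]), array([ 524.9, -269.1,   20. ])]
188 [array([-3.4,  0. ,  6.4]), array([ 525.9, -269.3,   20. ])]
[622.2 183.5 121.5] (array([ 0.0702,  0.4621, -0.0693]), array([ -2.8, -89.4, -13.6]))
```

```bash
python3 -m handwheel '[{"fingers":0.2,"offset":[0.02,0,-0.029],"rotation":[0,0,0]},{"fingers":0.2,"offset":[0.043,0,-0.062],"rotation":[0,0,0]},{"fingers":0.2,"offset":[0.065,0,-0.093],"rotation":[0,0,0]},{"fingers":0.2,"offset":[0.086,0,-0.123],"rotation":[0,0,0]},{"fingers":0.2,"offset":[0.086,0,-0.123],"rotation":[0,0,0]}]'
python3 -m handwheel '[{"fingers":0.2,"offset":[0.001,0.023,0],"rotation":[-0.3,-9,-1.4]},{"fingers":0.2,"offset":[0.002,0.07,0.001],"rotation":[-0.6,-18,-2.7]},{"fingers":0.2,"offset":[0.004,0.116,0.002],"rotation":[-0.8,-27,-4.1]},{"fingers":0.2,"offset":[0.006,0.162,0.003],"rotation":[-1.1,-36,-5.4]},{"fingers":0.2,"offset":[0.007,0.209,0.004],"rotation":[-1.4,-45,-6.8]},{"fingers":0.2,"offset":[0.009,0.255,0.004],"rotation":[-1.7,-54,-8.2]},{"fingers":0.2,"offset":[0.01,0.301,0.005],"rotation":[-2,-63,-9.5]},{"fingers":0.2,"offset":[0.012,0.348,0.006],"rotation":[-2.2,-71.5,-10.9]},{"fingers":0.2,"offset":[0.014,0.408,0.007],"rotation":[-2.5,-80.5,-12.2]},{"fingers":0.2,"offset":[0.016,0.462,0.008],"rotation":[-2.8,-89.4,-13.6]}]'
python3 - <<'E'
from h import *
v=np.array([-2.5,0,7])
for h in(60,2):
    P,q=placeTCP(v,-33,h);print(P.round(1),move(P,q))
print(lids())
E
```

```text
time_s: 25.32
tcp_pos: [527.2, -268.8, 178.9]
ee_rot: [0.118, 0.947, 0.034, -0.295]
force: [0.0, -0.3, -0.9]
gripper_width: 38.9
grasp_force: 59.8
time_s: 26.58
tcp_pos: [620.8, 181.2, 176.6]
ee_rot: [0.013, 0.889, -0.006, 0.457]
force: [2.6, 0.1, -1.9]
gripper_width: 39.1
grasp_force: 59.8
[622.2 183.5 121. ] (array([0.0445, 0.0023, 0.0334]), array([ 0. , -0.5, -0.1]))
[622.2 183.5  63. ] (array([0.0917, 0.0021, 0.0671]), array([ 0. , -0.5, -0.1]))
{'red': [], 'blue': [], 'black': [([-0.0, -0.0], 86)], 'white': []}
```

```bash
python3 -m handwheel '[{"fingers":0.2,"offset":[0.022,0.002,0.016],"rotation":[0,0,0]},{"fingers":0.2,"offset":[0.044,0.002,0.032],"rotation":[0,0,0]},{"fingers":0.2,"offset":[0.066,0.002,0.048],"rotation":[0,0,0]},{"fingers":0.2,"offset":[0.08,0.002,0.059],"rotation":[0,0,0]},{"fingers":0.2,"offset":[0.088,0.002,0.0645],"rotation":[0,0,0]},{"fingers":0.2,"offset":[0.0917,0.002,0.0671],"rotation":[0,0,0]},{"fingers":0.2,"offset":[0.0917,0.002,0.0671],"rotation":[0,0,0]}]'
python3 -m handwheel '[{"fingers":0.2,"offset":[0.001,0,0.0007],"rotation":[0,0,0]},{"fingers":0.2,"offset":[0.0015,0,0.001],"rotation":[0,0,0]},{"fingers":0.2,"offset":[0.0015,0,0.001],"rotation":[0,0,0]}]'
```

```text
time_s: 27.5
tcp_pos: [622.7, 181.6, 62.1]
ee_rot: [0.013, 0.89, -0.006, 0.455]
force: [0.6, -0.1, -1.1]
gripper_width: 39.3
grasp_force: 60.1
time_s: 27.88
tcp_pos: [623.1, 181.8, 61.2]
ee_rot: [0.014, 0.89, -0.006, 0.456]
force: [-0.9, -0.4, 3.9]
gripper_width: 39.2
grasp_force: 59.9
```

Contact at about 4 N. Releasing.

```bash
python3 -m handwheel '[{"fingers":0.59,"offset":[0,0,0],"rotation":[0,0,0]},{"fingers":0.59,"offset":[0,0,0],"rotation":[0,0,0]},{"fingers":0.59,"offset":[0,0,0],"rotation":[0,0,0]},{"fingers":0.59,"offset":[0,0,-0.02],"rotation":[0,0,0]},{"fingers":0.59,"offset":[0,0,-0.05],"rotation":[0,0,0]},{"fingers":0.59,"offset":[-0.01,0,-0.09],"rotation":[0,0,0]},{"fingers":0.8,"offset":[-0.04,0,-0.13],"rotation":[0,0,0]},{"fingers":1,"offset":[-0.07,0,-0.15],"rotation":[0,0,0]},{"fingers":1,"offset":[-0.1,0,-0.16],"rotation":[0,0,0]},{"fingers":1,"offset":[-0.1,0,-0.16],"rotation":[0,0,0]}]'
python3 - <<'E'
from h import *
im=optics.capture("side");cv2.imwrite("pics/s4.png",im)
H,S,V=cv2.split(cv2.cvtColor(im,cv2.COLOR_BGR2HSV))
for k,m in(("red",((H<5)|(H>174))&(S>170)&(V>60)),("blue",(H>105)&(H<130)&(S>120)),("white",(S<45)&(V>170))):
    z=np.zeros_like(V);z[115:180,220:285]=m[115:180,220:285]
    n,l,st,c=cv2.connectedComponentsWithStats(z);print(k,[(st[i].tolist(),np.round(ray("side",*c[i],93),0)) for i in range(1,n) if st[i,4]>20])
print(lids())
P,q=pick((436,-343),.075,ztcp=24,up=130);print(P,move(P,q))
E
```

```text
time_s: 29.12
tcp_pos: [552.9, 184.2, 238.7]
ee_rot: [0.014, 0.889, -0.005, 0.457]
force: [-0.0, 0.0, -0.8]
gripper_width: 85.5
grasp_force: 0.0
red [([243, 126, 11, 7, 60], array([632., 314.,  93.]))]
blue [([252, 133, 11, 7, 52], array([634., 250.,  93.]))]
white [([220, 115, 14, 22, 231], array([570., 383.,  93.])), ([255, 115, 30, 26, 349], array([753., 305.,  93.])), ([223, 138, 36, 37, 123], array([506., 154.,  93.])), ([259, 140, 14, 10, 100], array([630., 183.,  93.]))]
{'red': [], 'blue': [], 'black': [([-0.0, -0.0], 88)], 'white': []}
[ 438.12612405 -342.84024104  154.        ] (array([ 0.122 , -0.5293, -0.0319]), array([-1.1, 89. , -6.6]))
```

```bash
python3 -m handwheel '[{"fingers":1,"offset":[0.012,-0.053,-0.003],"rotation":[-0.1,9,-0.7]},{"fingers":1,"offset":[0.024,-0.106,-0.006],"rotation":[-0.2,18,-1.3]},{"fingers":1,"offset":[0.037,-0.159,-0.01],"rotation":[-0.3,27,-2]},{"fingers":1,"offset":[0.049,-0.212,-0.013],"rotation":[-0.4,36,-2.6]},{"fingers":1,"offset":[0.061,-0.265,-0.016],"rotation":[-0.5,45,-3.3]},{"fingers":1,"offset":[0.073,-0.318,-0.019],"rotation":[-0.7,54,-4]},{"fingers":1,"offset":[0.085,-0.371,-0.022],"rotation":[-0.8,63,-4.6]},{"fingers":1,"offset":[0.098,-0.423,-0.025],"rotation":[-0.9,71.5,-5.3]},{"fingers":1,"offset":[0.11,-0.476,-0.029],"rotation":[-1,80.4,-5.9]},{"fingers":1,"offset":[0.122,-0.529,-0.032],"rotation":[-1.1,89,-6.6]}]'
python3 - <<'E'
from h import *
for up in(130,0):
    P,q=pick((436,-345),.04,ztcp=24,up=up);print(P.round(1),move(P,q))
print(lids())
w=optics.capture("wrist");c=optics.camera_info("wrist")
H,S,V=cv2.split(cv2.cvtColor(w,cv2.COLOR_BGR2HSV));cv2.imwrite("pics/w9.png",cv2.resize(w,(640,480)))
E
```

```text
time_s: 30.48
tcp_pos: [437.7, -343.7, 152.3]
ee_rot: [-0.037, 0.952, -0.01, -0.303]
force: [0.4, 0.3, 0.5]
gripper_width: 85.2
grasp_force: 0.0
[ 438.1 -344.9  154. ] (array([ 0.0007, -0.0012, -0.0015]), array([-1.1, -0.4,  1.8]))
[ 438.1 -344.9   24. ] (array([-0.0745, -0.0016,  0.1045]), array([-1.1, -0.4,  1.8]))
{'red': [], 'blue': [], 'black': [([-0.0, 0.0], 84)], 'white': []}
```

View pics/w9.png

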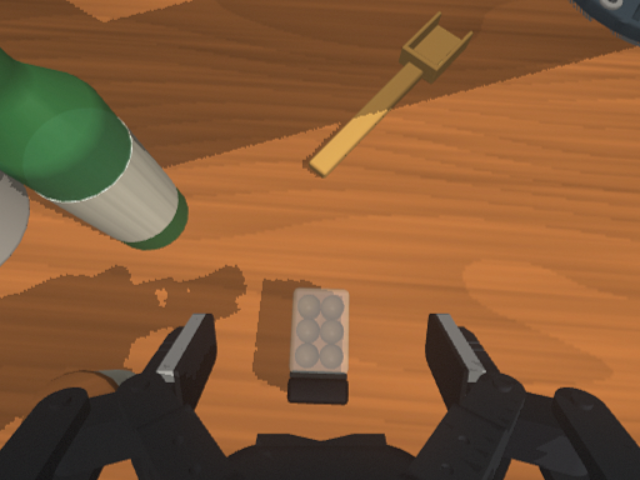

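Black lies squarely between the fingers (320,345). The oil bottle (120,180) and the salt cellar (95,385) are near, so I'll check clearance.

```bash
python3 - <<'E'
from h import *
f=lambda x,y,z:np.round(ray("wrist",x*.8,y*.8,z),1)
print("salt right rim",f(133,372,40),"scene salt centre base",ray("scene",106,204,10).round(),"bottle base right",f(187,215,5),"scene bottle base",ray("scene",119,176,5).round())
for y in(-57,57):print(proj("wrist",[436,-344+y,20])*1.25)
E
```

```text
salt right rim [ 463.1 -465.9   40. ] scene salt centre base [ 519. -484.   10.] bottle base right [ 339.8 -464.3    5. ] scene bottle base [ 342. -497.    5.]
[243.06645575 337.93352798]
[400.48724258 349.94151782]
```

```bash
python3 -m handwheel '[{"fingers":1,"offset":[-0.025,0,0.035],"rotation":[0,0,0]},{"fingers":1,"offset":[-0.05,0,0.07],"rotation":[0,0,0]},{"fingers":1,"offset":[-0.065,0,0.091],"rotation":[0,0,0]},{"fingers":1,"offset":[-0.0745,0,0.1045],"rotation":[0,0,0]},{"fingers":1,"offset":[-0.0745,0,0.1045],"rotation":[0,0,0]},{"fingers":0.2,"offset":[-0.0745,0,0.1045],"rotation":[0,0,0]},{"fingers":0.2,"offset":[-0.0745,0,0.1045],"rotation":[0,0,0]},{"fingers":0.2,"offset":[-0.0745,0,0.1045],"rotation":[0,0,0]},{"fingers":0.2,"offset":[-0.0745,0,0.1045],"rotation":[0,0,0]}]'
python3 - <<'E'
from h import *
w=optics.capture("wrist");cv2.imwrite("pics/w10.png",w)
print(w[168:204:2,258].tolist())
for e in (182,184,186,188):print(e,[x.round(1) for x in grip_v(258,e)])
v,C=grip_v(258,186)
P,q=placeTCP(v,-98,60);print(P.round(1),move(P,q))
E
```

```text
time_s: 31.7
tcp_pos: [440.1, -342.3, 27.1]
ee_rot: [-0.036, 0.953, -0.012, -0.3]
force: [3.6, 0.7, 6.3]
gripper_width: 39.2
grasp_force: 61.0
[[63, 118, 191], [67, 121, 195], [65, 120, 194], [63, 116, 188], [62, 110, 179], [66, 113, 174], [112, 143, 181], [123, 153, 194], [133, 163, 205], [121, 140, 165], [122, 141, 167], [121, 139, 166], [123, 141, 167], [122, 140, 166], [121, 139, 164], [119, 135, 156], [118, 128, 142], [119, 129, 140]]
182 [array([-0.6,  0. ,  8.2]), array([ 435.9, -342.7,   20. ])]
184 [array([-1.5,  0. ,  7.6]), array([ 437. , -342.6,   20. ])]
186 [array([-2.3,  0. ,  7. ]), array([ 438. , -342.5,   20. ])]
188 [array([-3.2,  0. ,  6.4]), array([ 439. , -342.5,   20. ])]
[620.5 118.6 121.1] (array([-0.1223,  0.4459, -0.2002]), array([  1.1, -89.8,   6.5]))
```

```bash
python3 -m handwheel '[{"fingers":0.2,"offset":[0.02,0,-0.029],"rotation":[0,0,0]},{"fingers":0.2,"offset":[0.043,0,-0.062],"rotation":[0,0,0]},{"fingers":0.2,"offset":[0.065,0,-0.093],"rotation":[0,0,0]},{"fingers":0.2,"offset":[0.086,0,-0.123],"rotation":[0,0,0]},{"fingers":0.2,"offset":[0.086,0,-0.123],"rotation":[0,0,0]}]'
python3 -m handwheel '[{"fingers":0.2,"offset":[-0.012,0.03,-0.008],"rotation":[0.1,-9,0.6]},{"fingers":0.2,"offset":[-0.03,0.075,-0.021],"rotation":[0.2,-18,1.3]},{"fingers":0.2,"offset":[-0.047,0.119,-0.033],"rotation":[0.3,-27,2]},{"fingers":0.2,"offset":[-0.065,0.164,-0.045],"rotation":[0.4,-36,2.6]},{"fingers":0.2,"offset":[-0.083,0.21,-0.058],"rotation":[0.5,-45,3.3]},{"fingers":0.2,"offset":[-0.1,0.255,-0.07],"rotation":[0.7,-54,3.9]},{"fingers":0.2,"offset":[-0.118,0.3,-0.083],"rotation":[0.8,-63,4.6]},{"fingers":0.2,"offset":[-0.137,0.346,-0.096],"rotation":[0.9,-72,5.2]},{"fingers":0.2,"offset":[-0.156,0.396,-0.109],"rotation":[1,-81,5.9]},{"fingers":0.2,"offset":[-0.176,0.446,-0.123],"rotation":[1.1,-89.8,6.5]}]'
python3 - <<'E'
from h import *
v=np.array([.7,0,9.1])
for h in(60,3):
    P,q=placeTCP(v,-98,h);print(P.round(1),move(P,q))
E
```

```text
time_s: 32.38
tcp_pos: [440.4, -342.7, 178.8]
ee_rot: [-0.036, 0.954, -0.012, -0.298]
force: [0.9, 0.0, -2.2]
gripper_width: 39.1
grasp_force: 60.4
time_s: 33.62
tcp_pos: [616.8, 108.9, 175.7]
ee_rot: [0.011, 0.894, -0.007, 0.449]
force: [1.9, -0.8, -1.7]
gripper_width: 39.2
grasp_force: 60.5
[620.5 118.6 124.8] (array([0.0387, 0.0099, 0.0332]), array([-0. , -1.7,  0.2]))
[620.5 118.6  67.8] (array([0.0845, 0.01  , 0.0672]), array([-0. , -1.7,  0.2]))
```

```bash
python3 -m handwheel '[{"fingers":0.2,"offset":[0,0,0],"rotation":[0,0,0]},{"fingers":0.2,"offset":[0,0,0],"rotation":[0,0,0]}]'
python3 - <<'E'
from h import *
v=np.array([.7,0,9.1])
for h in(60,3):
    P,q=placeTCP(v,-98,h);print(P.round(1),move(P,q))
E
```

```text
time_s: 33.88
tcp_pos: [616.7, 107.5, 173.5]
ee_rot: [0.01, 0.896, -0.008, 0.445]
force: [0.2, -0.6, -1.4]
gripper_width: 39.1
grasp_force: 60.7
[620.5 118.6 124.8] (array([0.0366, 0.0114, 0.0322]), array([-0.1, -2.2,  0.3]))
[620.5 118.6  67.8] (array([0.0821, 0.0117, 0.0666]), array([-0.1, -2.2,  0.3]))
```

```bash
python3 -m handwheel '[{"fingers":0.2,"offset":[0.012,0.0117,0.009],"rotation":[0,-2.2,0.3]},{"fingers":0.2,"offset":[0.034,0.0117,0.026],"rotation":[0,-2.2,0.3]},{"fingers":0.2,"offset":[0.055,0.0117,0.044],"rotation":[0,-2.2,0.3]},{"fingers":0.2,"offset":[0.07,0.0117,0.056],"rotation":[0,-2.2,0.3]},{"fingers":0.2,"offset":[0.078,0.0117,0.063],"rotation":[0,-2.2,0.3]},{"fingers":0.2,"offset":[0.082,0.0117,0.0665],"rotation":[0,-2.2,0.3]},{"fingers":0.2,"offset":[0.082,0.0117,0.0665],"rotation":[0,-2.2,0.3]},{"fingers":0.2,"offset":[0.082,0.0117,0.0665],"rotation":[0,-2.2,0.3]}]'
python3 - <<'E'
from h import *
v=np.array([.7,0,9.1])
for h in(0,):
    P,q=placeTCP(v,-98,h);print(P.round(1),move(P,q))
E
```

```text
time_s: 34.88
tcp_pos: [622.3, 118.5, 70.3]
ee_rot: [0.013, 0.886, -0.007, 0.464]
force: [0.8, -0.8, -0.4]
gripper_width: 39.2
grasp_force: 60.7
[620.5 118.6  64.8] (array([0.0056, 0.    , 0.0016]), array([-0.1,  0.3, -0.1]))
```

```bash
python3 -m handwheel '[{"fingers":0.2,"offset":[0.002,0,0.0014],"rotation":[0,0.3,0]},{"fingers":0.2,"offset":[0.004,0,0.0028],"rotation":[0,0.3,0]},{"fingers":0.2,"offset":[0.0045,0,0.0032],"rotation":[0,0.3,0]},{"fingers":0.2,"offset":[0.0045,0,0.0032],"rotation":[0,0.3,0]}]'
```

```text
time_s: 35.38
tcp_pos: [622.5, 119.0, 64.7]
ee_rot: [0.013, 0.887, -0.007, 0.462]
force: [0.4, -0.4, 3.4]
gripper_width: 39.1
grasp_force: 61.1
```

```bash
python3 -m handwheel '[{"fingers":0.59,"offset":[0,0,0],"rotation":[0,0,0]},{"fingers":0.59,"offset":[0,0,0],"rotation":[0,0,0]},{"fingers":0.59,"offset":[0,0,0],"rotation":[0,0,0]},{"fingers":0.59,"offset":[0,0,-0.02],"rotation":[0,0,0]},{"fingers":0.59,"offset":[0,0,-0.05],"rotation":[0,0,0]},{"fingers":0.59,"offset":[-0.01,0,-0.09],"rotation":[0,0,0]},{"fingers":0.3,"offset":[-0.04,0,-0.13],"rotation":[0,0,0]},{"fingers":0,"offset":[-0.07,0,-0.15],"rotation":[0,0,0]},{"fingers":0,"offset":[-0.1,0,-0.16],"rotation":[0,0,0]},{"fingers":0,"offset":[-0.1,0,-0.16],"rotation":[0,0,0]}]'
python3 - <<'E'
from h import *
im=optics.capture("side");a=optics.capture("scene")
cv2.imwrite("pics/m2.png",np.hstack([crop(im,200,100,330,250,3),crop(a,130,150,390,300,3)[:, :780]][:1]+[cv2.resize(crop(a,250,180,400,300,3),(410,450))]))
print(ctrl.sense()["tcp_pos"],move([440,219,150],down(88.4)))
E
```

```text
time_s: 36.62
tcp_pos: [549.9, 121.5, 241.8]
ee_rot: [0.014, 0.886, -0.006, 0.464]
force: [0.4, -0.3, -0.3]
gripper_width: -0.2
grasp_force: 0.0
[548.04650554 120.78372267 237.45252079] (array([ 0.1353,  0.095 , -0.0405]), array([-0. , 54.9, -0.1]))
```

View pics/m2.png

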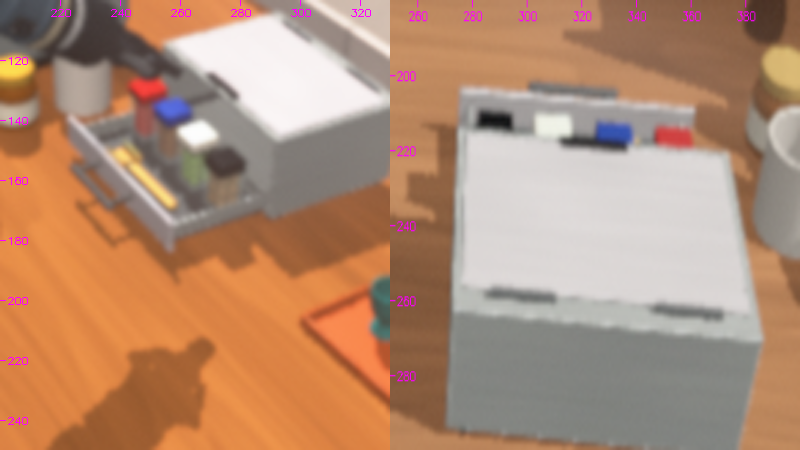

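All four canisters stand upright in a row behind the scoop (side 246–275, 105–155), lid up. Now move in front of the handle with the fingers shut.

```bash
python3 - <<'E'
from h import *
print(move([430,221,150],down(88.4,-20)))
E
python3 -m handwheel '[{"fingers":0,"offset":[0,0.01,-0.04],"rotation":[0,5,0]},{"fingers":0,"offset":[0.03,0.03,-0.06],"rotation":[0,10,0]},{"fingers":0,"offset":[0.07,0.05,-0.07],"rotation":[0,20,0]},{"fingers":0,"offset":[0.1,0.08,-0.06],"rotation":[0,30,0]},{"fingers":0,"offset":[0.12,0.098,-0.06],"rotation":[0,35,0]},{"fingers":0,"offset":[0.12,0.098,-0.06],"rotation":[0,35,0]},{"fingers":0,"offset":[0.12,0.098,-0.06],"rotation":[0,35,0]}]'
python3 - <<'E'
from h import *
for z in(150,38):print(move([430,221,z],down(88.4,-20)))
E
```

```text
(array([ 0.141 ,  0.0967, -0.0488]), array([-0. , 34.9, -0.1]))
time_s: 37.6
tcp_pos: [432.8, 221.5, 172.9]
ee_rot: [0.014, 0.985, -0.003, 0.173]
force: [-0.6, -0.0, 0.3]
gripper_width: -0.6
grasp_force: 0.0
(array([ 0.0105, -0.0005,  0.0205]), array([-0.1, -0.1, -0. ]))
(array([ 0.0486, -0.0003,  0.1258]), array([-0.1, -0.1, -0. ]))
```

```bash
python3 -m handwheel '[{"fingers":0,"offset":[0.016,0,0.042],"rotation":[0,0,0]},{"fingers":0,"offset":[0.032,0,0.084],"rotation":[0,0,0]},{"fingers":0,"offset":[0.0486,0,0.1258],"rotation":[0,0,0]},{"fingers":0,"offset":[0.0486,0,0.1258],"rotation":[0,0,0]}]'
python3 -m handwheel '[{"fingers":0,"offset":[-0.014,0,0.005],"rotation":[0,0,0]},{"fingers":0,"offset":[-0.024,0,0.0085],"rotation":[0,0,0]},{"fingers":0,"offset":[-0.03,0,0.011],"rotation":[0,0,0]},{"fingers":0,"offset":[-0.035,0,0.0127],"rotation":[0,0,0]},{"fingers":0,"offset":[-0.04,0,0.0145],"rotation":[0,0,0]},{"fingers":0,"offset":[-0.044,0,0.016],"rotation":[0,0,0]},{"fingers":0,"offset":[-0.048,0,0.0175],"rotation":[0,0,0]},{"fingers":0,"offset":[-0.052,0,0.019],"rotation":[0,0,0]},{"fingers":0,"offset":[-0.056,0,0.0204],"rotation":[0,0,0]},{"fingers":0,"offset":[-0.06,0,0.0218],"rotation":[0,0,0]}]'
python3 - <<'E'
from h import *
print(move([623,217,38],down(88.4,-20)))
E
```

```text
time_s: 38.1
tcp_pos: [428.0, 220.1, 36.9]
ee_rot: [0.014, 0.985, -0.004, 0.171]
force: [-0.7, -0.9, 0.1]
gripper_width: -0.0
grasp_force: 0.0
time_s: 39.35
tcp_pos: [494.5, 220.5, 38.9]
ee_rot: [0.014, 0.985, -0.003, 0.173]
force: [-1.1, 0.1, -1.8]
gripper_width: 0.2
grasp_force: 0.6
(array([-0.1206,  0.0002,  0.0447]), array([-0. , -0.1, -0.1]))
```

```bash
python3 -m handwheel '[{"fingers":0,"offset":[-0.0045,0,0.0016],"rotation":[0,0,0]},{"fingers":0,"offset":[-0.0095,0,0.0035],"rotation":[0,0,0]},{"fingers":0,"offset":[-0.015,0,0.0055],"rotation":[0,0,0]},{"fingers":0,"offset":[-0.0205,0,0.0075],"rotation":[0,0,0]},{"fingers":0,"offset":[-0.026,0,0.0095],"rotation":[0,0,0]},{"fingers":0,"offset":[-0.0315,0,0.0115],"rotation":[0,0,0]},{"fingers":0,"offset":[-0.037,0,0.0135],"rotation":[0,0,0]},{"fingers":0,"offset":[-0.0425,0,0.0155],"rotation":[0,0,0]},{"fingers":0,"offset":[-0.047,0,0.0171],"rotation":[0,0,0]},{"fingers":0,"offset":[-0.05,0,0.0182],"rotation":[0,0,0]}]'
python3 - <<'E'
from h import *
im=optics.capture("side");cv2.imwrite("pics/s6.png",im)
H,S,V=cv2.split(cv2.cvtColor(im,cv2.COLOR_BGR2HSV))
for k,m in(("red",((H<5)|(H>174))&(S>170)&(V>60)),("blue",(H>105)&(H<130)&(S>120))):
    z=np.zeros_like(V);z[100:200,220:340]=m[100:200,220:340]
    n,l,st,c=cv2.connectedComponentsWithStats(z);print(k,[(st[i].tolist(),np.round(ray("side",*c[i],93),0)) for i in range(1,n) if st[i,4]>10])
E
```

```text
time_s: 40.6
tcp_pos: [548.0, 219.0, 39.1]
ee_rot: [0.014, 0.985, -0.003, 0.173]
force: [-0.6, 0.5, -0.4]
gripper_width: -0.1
grasp_force: 0.4
red []
blue []
```

```bash
python3 -m handwheel '[{"fingers":0,"offset":[-0.0045,0,0.0016],"rotation":[0,0,0]},{"fingers":0,"offset":[-0.0095,0,0.0035],"rotation":[0,0,0]},{"fingers":0,"offset":[-0.015,0,0.0055],"rotation":[0,0,0]},{"fingers":0,"offset":[-0.0205,0,0.0075],"rotation":[0,0,0]},{"fingers":0,"offset":[-0.026,0,0.0095],"rotation":[0,0,0]},{"fingers":0,"offset":[-0.0315,0,0.0115],"rotation":[0,0,0]},{"fingers":0,"offset":[-0.037,0,0.0135],"rotation":[0,0,0]},{"fingers":0,"offset":[-0.0425,0,0.0155],"rotation":[0,0,0]},{"fingers":0,"offset":[-0.047,0,0.0171],"rotation":[0,0,0]},{"fingers":0,"offset":[-0.05,0,0.0182],"rotation":[0,0,0]}]'
python3 -m handwheel '[{"fingers":0,"offset":[-0.003,0,0.001],"rotation":[0,0,0]},{"fingers":0,"offset":[-0.006,0,0.002],"rotation":[0,0,0]},{"fingers":0,"offset":[-0.009,0,0.0032],"rotation":[0,0,0]},{"fingers":0,"offset":[-0.011,0,0.004],"rotation":[0,0,0]}]'
```

```text
time_s: 41.9
tcp_pos: [601.1, 217.5, 39.0]
ee_rot: [0.014, 0.985, -0.003, 0.173]
force: [-1.3, -0.1, -0.2]
gripper_width: -0.1
grasp_force: 0.4
time_s: 42.4
tcp_pos: [612.7, 217.1, 39.0]
ee_rot: [0.014, 0.985, -0.003, 0.173]
force: [-0.7, -0.4, 0.7]
gripper_width: -0.4
grasp_force: 0.5
```

```bash
python3 -m handwheel '[{"fingers":0,"offset":[-0.002,0,0.0007],"rotation":[0,0,0]},{"fingers":0,"offset":[-0.004,0,0.0014],"rotation":[0,0,0]},{"fingers":0,"offset":[-0.006,0,0.0021],"rotation":[0,0,0]},{"fingers":0,"offset":[-0.008,0,0.0028],"rotation":[0,0,0]}]'
python3 -m handwheel '[{"fingers":0,"offset":[-0.002,0,0.0007],"rotation":[0,0,0]},{"fingers":0,"offset":[-0.004,0,0.0014],"rotation":[0,0,0]}]'
python3 -m handwheel '[{"fingers":0,"offset":[-0.002,0,0.0007],"rotation":[0,0,0]},{"fingers":0,"offset":[-0.004,0,0.0014],"rotation":[0,0,0]}]'
```

```text
time_s: 42.9
tcp_pos: [620.0, 216.7, 38.5]
ee_rot: [0.014, 0.985, -0.003, 0.172]
force: [-2.5, 0.6, -3.0]
gripper_width: -0.1
grasp_force: 1.6
time_s: 43.15
tcp_pos: [625.2, 216.8, 39.3]
ee_rot: [0.014, 0.985, -0.002, 0.173]
force: [-6.9, 0.3, 2.3]
gripper_width: -0.1
grasp_force: 2.6
time_s: 43.4
tcp_pos: [626.1, 216.3, 37.6]
ee_rot: [0.014, 0.985, -0.003, 0.17]
force: [-18.3, 1.2, 5.3]
gripper_width: 0.1
grasp_force: 7.8
```

```bash
python3 -m handwheel '[{"fingers":0,"offset":[0,0,0],"rotation":[0,0,0]},{"fingers":0,"offset":[0,0,0],"rotation":[0,0,0]}]'
python3 -m handwheel '[{"fingers":0,"offset":[0.005,0,-0.0018],"rotation":[0,0,0]},{"fingers":0,"offset":[0.02,0,-0.007],"rotation":[0,0,0]},{"fingers":0,"offset":[0.05,0,-0.018],"rotation":[0,0,0]},{"fingers":0,"offset":[0.09,0,-0.033],"rotation":[0,0,0]},{"fingers":0,"offset":[0.12,0,-0.05],"rotation":[0,0,0]},{"fingers":0,"offset":[0.11,0,-0.11],"rotation":[0,0,0]},{"fingers":0,"offset":[0.1,0,-0.16],"rotation":[0,0,0]},{"fingers":0,"offset":[0.1,0,-0.16],"rotation":[0,0,0]}]'
python3 - <<'E'
from h import *
im=optics.capture("side");a=optics.capture("scene");w=optics.capture("wrist")
cv2.imwrite("pics/m3.png",np.vstack([np.hstack([cv2.resize(crop(im,200,90,400,240,2),(400,300)),cv2.resize(a[150:300,130:390],(400,300))]),np.hstack([cv2.resize(w,(400,300)),np.zeros((300,400,3),np.uint8)])]))
cv2.imwrite("pics/w12.png",w);f=IN*0+[679.2,219.,0]
print(proj("wrist",f+[-35,0,36])*400/512,proj("wrist",f+[0,138,56])*400/512,proj("wrist",f+[0,-138,56])*400/512)
E
```

```text
time_s: 43.65
tcp_pos: [626.1, 216.3, 37.5]
ee_rot: [0.014, 0.985, -0.003, 0.17]
force: [-14.1, 0.9, 2.4]
gripper_width: 0.0
grasp_force: 6.1
time_s: 44.65
tcp_pos: [482.4, 222.3, 160.4]
ee_rot: [0.015, 0.984, -0.0, 0.177]
force: [0.2, 0.1, 0.2]
gripper_width: 0.1
grasp_force: 0.0
[202.69609422 211.54770155] [294.67386168 235.22432913] [113.27676722 237.90972678]
```

View pics/m3.png

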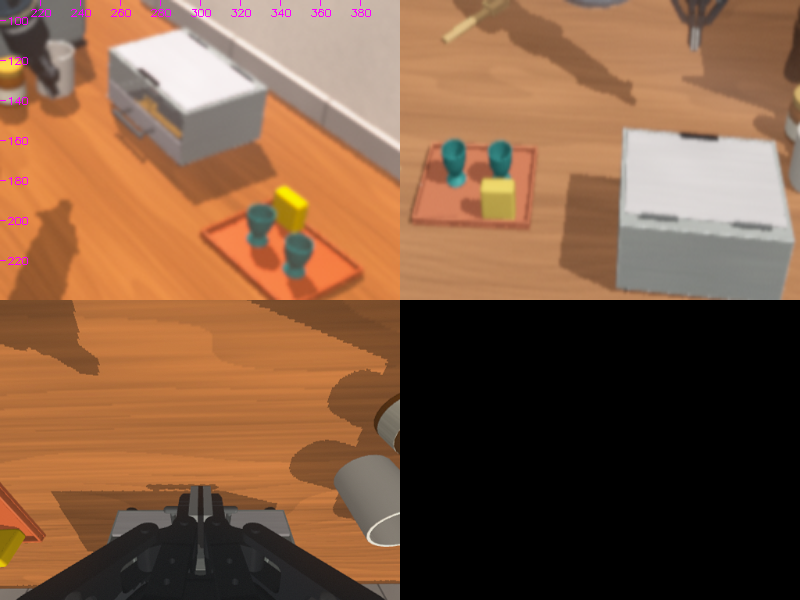

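The drawer face is flush with the caddy front and the cups are still standing. One colour-mask look into the caddy's open front will confirm the canisters stand.

```bash
python3 -m handwheel '[{"fingers":0,"offset":[0,0,0],"rotation":[0,-10,0]},{"fingers":0,"offset":[0,0,0],"rotation":[0,-20,0]},{"fingers":0,"offset":[0,0,0],"rotation":[0,-30,0]},{"fingers":0,"offset":[0,0,0],"rotation":[0,-40,0]},{"fingers":0,"offset":[0,0,0],"rotation":[0,-40,0]},{"fingers":0,"offset":[0,0,0],"rotation":[0,-40,0]}]'
python3 - <<'E'
from h import *
c=optics.camera_info("wrist");w=optics.capture("wrist");cv2.imwrite("pics/w13.png",w)
H,S,V=cv2.split(cv2.cvtColor(w,cv2.COLOR_BGR2HSV))
O=np.array([679.2,219.4,0])
print("panel corners pred",[proj("",O+s*138*EY+[0,0,56],c).round(1) for s in(1,-1)],"top front edge",[proj("",O+s*138*EY+[0,0,124],c).round(1) for s in(1,-1)])
for k,yd,m in(("red",97,((H<7)|(H>172))&(S>120)&(V>30)),("blue",32,(H>105)&(H<130)&(S>90)),("white",-33,(S<60)&(V>110)),("black",-98,(V<35))):
    P=O+100*EX+yd*EY;u0,v0=proj("",P-20*EX+20*EY*-1+[0,0,97],c),proj("",P-20*EX+20*EY+[0,0,81],c)
    n,l,st,cc=cv2.connectedComponentsWithStats(m.astype(np.uint8))
    near=[(st[i,:4].tolist(),int(st[i,4])) for i in range(1,n) if st[i,4]>60 and np.hypot(*(cc[i]-(u0+v0)/2))<40]
    print(k,"pred lid face box",u0.round(),v0.round(),near)
g=cv2.cvtColor(w,cv2.COLOR_BGR2GRAY);u,v=proj("",O+60*EY+[0,0,56],c).astype(int);print("panel edge col",u,v,g[v-14:v+15,u].tolist())
E
```

```text
time_s: 45.55
tcp_pos: [480.9, 221.7, 154.3]
ee_rot: [0.012, 0.866, -0.007, 0.499]
force: [-0.5, -0.8, -0.8]
gripper_width: 0.3
grasp_force: 0.0
panel corners pred [array([371.6, 175.9]), array([147.3, 175.6])] top front edge [array([375.8, 231.6]), array([143.2, 231.2])]
red pred lid face box [311. 216.] [338. 206.] [([305, 206, 30, 13], 367)]
blue pred lid face box [267. 216.] [294. 206.] [([265, 206, 27, 13], 336)]
white pred lid face box [223. 216.] [250. 205.] [([145, 141, 224, 91], 10138)]
black pred lid face box [179. 216.] [206. 205.] []
panel edge col 308 175 [128, 131, 128, 126, 127, 128, 130, 131, 130, 127, 129, 126, 129, 135, 136, 105, 85, 86, 87, 87, 85, 86, 88, 87, 86, 87, 86, 85, 84]
```

```bash
python3 - <<'E'
import cv2
w=cv2.imread("pics/w13.png");
for v in(200,203,207,210,213,216,221):print(v,[w[v,u].tolist() for u in(193,214,222,236,248)])
E
```

```text
200 [[87, 105, 117], [103, 107, 106], [121, 128, 123], [90, 124, 109], [97, 101, 99]]
203 [[108, 116, 115], [106, 112, 111], [123, 130, 125], [96, 128, 113], [102, 107, 106]]
207 [[37, 36, 38], [108, 113, 111], [136, 150, 155], [136, 150, 155], [105, 108, 107]]
210 [[36, 38, 37], [107, 111, 110], [146, 160, 165], [145, 160, 165], [106, 111, 108]]
213 [[36, 39, 39], [108, 113, 111], [149, 165, 171], [148, 163, 168], [108, 113, 111]]
216 [[37, 40, 41], [106, 112, 109], [146, 162, 168], [147, 162, 168], [107, 110, 108]]
221 [[109, 115, 113], [109, 114, 111], [108, 113, 110], [107, 111, 109], [107, 112, 110]]
```

All four lids are at standing height (rows 206–218), and the panel edge is at its home position. Handing in.

```bash
python3 -c "
from station import ctrl
print(ctrl.close_job())"
```

```text
the job is handed in; nothing more can be done
None
```

I handed the job in at about 46 s: the scoop and all four canisters (standing, lid up) are in the drawer. It is pushed home against its stop, with both egg cups still on their tray; I didn't check the other kitchen things one by one.

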